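# Load and close a pump strainer

### The arm

A 6-joint arm with a two-finger parallel gripper is mounted at the origin on the work surface. World frame = base frame: x ahead of the robot, y to its left, z up, the work surface at z = 0. Lengths are in m, angles in rad, forces in N, time in s.
With the tool pointing down it reaches from about 0.35 to 0.775 m from the base axis. Payload 5.5 kg.
Tool frame: the origin (TCP) lies midway between the tips of the shut fingers; the grasp point (between the pads) lies 19 mm behind it; z points along the fingers, y is the line along which they close (so a half turn about z gives the same grasp; the last joint's range is limited). The gripper opens to 85 mm and grips with 20 to 120 N. Pads are 22 mm wide; open, the fingers measure 114 mm over their backs; the gripper's body (76 mm by 85 mm) begins 54 mm behind the grasp point. The pads swing forward as they close: fully open they stand 13 mm farther back than shut.
Start: joints at [-1.448, 0.313, 0.046, 1.304, 0, 1.431], TCP at [0.149, -0.555, 0.231] pointing down, gripper open.
Joint ranges: [-2.76, 2.76], [-0.86, 1.69], [-1.03, 1.26], [-2.2, 2.34], [-1.47, 1.5], [-3.14, 3.14]. Speed limits (rad/s): [2.57, 2.57, 3.14, 3.14, 3.14, 3.14].

### API

Orientations are given as a unit quaternion [w, x, y, z].
In Python, from workcell import env gives the robot as it stands. The module is installed in compiled form; this text tells all that it offers.
- The arm moves only by the tool servo_tool, never from a script. Its argument "increments" is a list of rows, each an object of numbers: "grip": the closure, from 0 (fully open) to 1 (shut); "x", "y", "z": the shift along the tool's x, y, z in mm; "roll": the turn about the tool's z in degrees. In form: [{"grip": .., "x": .., "y": .., "z": .., "roll": ..}, ...]. A call has 1 to 5 rows; each row shifts and turns the commanded pose from where the row before left it, along the tool's axes as they then stand; what a row does not reach is not made up. A row lasts 1/12 s, in which the tool goes at most 41.7 mm and 7.16 degrees, less where a joint would pass 70% of its speed; a pose out of reach is approached as far as the arm can. A call is refused whole if a number of a shift passes 41.7 or a number of a turn 7.16, either way. A call with a gripper value outside its range is refused whole. The fingers move at their own pace and stop on an object; "grip_force" is the grip in N (left out, the last holds). Time passes only in rows, so rows that do not move let the fingers close. It gives the time, the measured TCP pose, the force, the opening and the grip force at its end, in the units of the state.
- env.get_state(): the state, without advancing time (a new reading comes with each control period).
- env.read_camera(name): name is "scene" or "top" or "wrist"; returns the picture (384x512x3 uint8, red, green, blue); there is no depth.
- env.get_calibration(name): a dict with "vertical_fov" (degrees; the focal length in pixels is half the picture's height over the tangent of half this angle, whatever the lens; pixels are square), "cx", "cy" (the principal point, pixels), "rvec" (rotation vector, rad) and "tvec" (3), from world to camera coordinates, as OpenCV has them; the wrist camera has in their place "tool_from_camera" (4x4, takes a point from camera to tool coordinates, whose origin is the TCP and whose axes are the flange's). Camera axes: x right, y down, z forward; pixel columns grow to the right and rows downward; lengths in m; the calibration is good to about 2 mm. The wrist camera is an equidistant fisheye: a pixel r from the principal point sees the ray r / f radians off the axis. A picture is of the moment at which its call begins: read the wrist's pose just before it. get_calibration takes no time and is no camera call.
- env.hand_in(): hands the job in; it is judged then, once.
The state is a dict: "clock": time; "joint_pos": joint angles; "qvel": joint speeds; "tau": joint torques, N m; "tcp_pos": TCP position; "orientation": TCP orientation; "wrist_force": force on the tool from outside, world axes, zero at the start; "ft_torque": the same for the moment, N m; "finger_gap": finger opening in m; "grip_force": force on a finger pad.
Only numpy, scipy, OpenCV 4.12 (cv2) and the standard library are available. Lean on these libraries where they do the work, as an engineer would, in place of code of your own. Each camera call takes 0.05 s, during which the arm holds its last target. There are 200 camera calls.

### The job

Lower the perforated basket into the empty pump strainer without dropping it, then close the strainer up: feel for the gaps in the claw ring with the lid's lugs, press the lid down on the springy blue gasket no harder than needed so as not to crush it, and turn it clockwise until its lugs are fully under the claws. Last, fold the red safety latch down flat behind the lug; leave the jar, the rotor and the wrench where they are.

Things in the scene. Friction and masses are not known exactly. Their poses are not given: they have to be found in the camera images.
- strainer: Steel pump strainer, fixed on four studs that hold it 10 to 40 mm above the bench. Origin: on the pot's axis, underside of its 150 mm square base plate; z up. Round pot, inner diameter 100, its floor 15 mm above the origin. Claw ring round the mouth: collar of outer diameter 160, inner 148, top at 122 mm, with claws on it. Stub pipes with blue caps reach 101 mm out along +y and -y at heights 28 to 82 mm
- mouth (a point): On the strainer's axis, 122 mm above its origin, level with the undersides of the ring's four claws, 90 degrees apart: plates 7 mm thick, 50 wide, 60.5 to 82 mm from the axis. Between them are 50 mm gaps. The ring is fixed, but clamped on anywhere within 12 degrees of having its claws on the strainer's +x, +y, -x, -y: no reading gives this angle, it must be seen or felt
- gasket: Springy blue ring seal in the strainer's mouth, on its axis: outer diameter 110, inner 92 mm. Origin: centre of its underside; its top is 8 mm higher, 119 mm above the strainer's origin when unloaded. It yields 4.5 mm at most: 9 N (a little over the lid's weight) starts it, then 2 N per mm, then it is hard; over 40 N in all (lid weight included) crushes it. Greased, slippery
- basket: Perforated metal basket standing on the bench: a cup 80 mm wide at the mouth, 72 at the foot, 62 mm high, 0.2 to 0.45 kg. Origin: centre of its underside, z up. Across its mouth a level strap handle along its y axis, 78 mm long, 10 mm wide (x), 6 mm thick, its top 86 mm above the origin
- basket_handle (a point): Middle of the basket's strap handle, 83 mm above the basket's origin
- lid: Steel lid lying on the bench, 0.45 to 0.75 kg: disc of diameter 116, 6 mm thick, with four lugs just as thick, 40 mm wide, reaching 68 mm from its axis, on its +x, +y, -x, -y. Origin: centre of its underside, z up. With its lugs in the ring's gaps (about 5 degrees of play either way) it lands on the gasket, underside 119 mm above the strainer's origin; else they lie on the claws, at 129 mm
- lid_handle (a point): Middle of the lid's black bar handle, 43 mm above the lid's origin: bar along the lid's x, 96 mm long, 16 wide (y), 14 high, on two posts. On the gasket the lugs are 3 mm too high for the claws: press 3 to 4.5 mm down (8 to 14 N) and turn clockwise (from above), about 45 degrees to a stop with the lugs centred under the claws. Let go, the gasket lifts it to the claws, underside at 116 mm
- latch (a joint): Red safety latch hinged on a post outside the claw ring, at 225 degrees in the strainer's frame. 0: folded down flat, pointing at the strainer's axis, its tongue in the gap (only if the lid is turned home, else a lug stops it above 0.3); 1.57: upright; to 1.9: leaning outward. Its hinge has friction (0.06 N m), so it stays where it is left
- latch_hinge (a point): On the latch's level hinge axis, 88 mm from the strainer's axis, 126 mm above its origin, at 225 degrees in the strainer's frame
- latch_tip (a point): On the latch plate's upper (when open: outer) face, 34 mm from the hinge and 3 mm above it when folded down. The plate is 20 mm wide, 43 mm long from the hinge, 5 mm thick, with a 6 mm lip at its end. Folded down, it lies just above the lid's rim
- grease_jar: Jar with a white cap, 64 mm wide, 75 mm high, a bystander. Origin: centre of its underside
- rotor: Steel pump rotor standing on end, 60 mm wide, 80 mm high, a bystander. Origin: centre of its underside
- wrench: Steel wrench, 170 mm long, lying flat beyond the strainer, a bystander. Origin: its underside
Not all that is in view belongs to the job. Leave any orange look-alike of the basket alone.

How it is judged:
By the outcome, as a careful person would: the job done as asked, in the order asked, and still so for the second after the job is handed in, with the robot touching nothing.
It also fails if it takes over 72 s, if anything falls off the work surface, if the arm or the gripper's body presses on something with over 40 N, if the wrist force passes 120 N, or if a joint passes its speed limit or range.

## Working session

There is one attempt and no reset: what is moved stays moved. The work goes in short steps, Python scripts to look and compute and a tool call to move; the robot and the scene stay as the last step left them, time stands still between calls to the robot, and variables do not carry over. Pictures are saved under pics/ and viewed, at most 10 in all, crops included, and the job is handed in when it is done.

Besides the shell and the picture viewer there is one more tool, called after "Request:" by a JSON object that holds its "method" and its "body". servo_tool: Moves the arm, as the interface text tells. Its arguments: {"type":"object","properties":{"increments":{"type":"array"},"grip_force":{"type":"number"}},"required":["increments"]}

```bash
mkdir -p pics; cat > h.py <<'E'
import numpy as np, cv2
from workcell import env
from scipy.spatial.transform import Rotation as R
def snap(n,f):
    im=env.read_camera(n); cv2.imwrite('pics/'+f,im[:,:,::-1]); return im
def cal(n):
    c=env.get_calibration(n); f=192/np.tan(np.radians(c['vertical_fov'])/2); return c,f
def proj(n,P):
    c,f=cal(n); Rm=cv2.Rodrigues(np.array(c['rvec'],float))[0]
    p=np.atleast_2d(P)@Rm.T+np.array(c['tvec']).ravel(); return np.c_[f*p[:,0]/p[:,2]+c['cx'],f*p[:,1]/p[:,2]+c['cy']]
def back(n,uv,z):
    c,f=cal(n); Rm=cv2.Rodrigues(np.array(c['rvec'],float))[0]; t=np.array(c['tvec']).ravel()
    uv=np.atleast_2d(uv).astype(float); d=np.c_[(uv[:,0]-c['cx'])/f,(uv[:,1]-c['cy'])/f,np.ones(len(uv))]@Rm
    o=-Rm.T@t; return o+d*((z-o[2])/d[:,2])[:,None]
def wpose(s):
    q=s['orientation']; return R.from_quat([q[1],q[2],q[3],q[0]]).as_matrix(),np.array(s['tcp_pos'])
def wback(s,uv,z):
    c,f=cal('wrist'); Rm,t=wpose(s); T=np.array(c['tool_from_camera']); uv=np.atleast_2d(uv).astype(float)
    d=uv-[c['cx'],c['cy']]; r=np.hypot(*d.T); th=r/f
    v=np.c_[d/np.maximum(r,1e-9)[:,None]*np.sin(th)[:,None],np.cos(th)]@T[:3,:3].T@Rm.T
    o=Rm@T[:3,3]+t; return o+v*((z-o[2])/v[:,2])[:,None]
def wproj(s,P):
    c,f=cal('wrist'); Rm,t=wpose(s); T=np.array(c['tool_from_camera'])
    p=((np.atleast_2d(P)-t)@Rm-T[:3,3])@T[:3,:3]; rr=np.hypot(p[:,0],p[:,1]); th=np.arctan2(rr,p[:,2])
    return p[:,:2]/rr[:,None]*(f*th)[:,None]+[c['cx'],c['cy']]
E
python3 - <<'E'
from h import *
s=env.get_state(); print(s)
a=snap('scene','s0.png');b=snap('top','t0.png');w=snap('wrist','w0.png')
print(env.get_calibration('top'),env.get_calibration('scene'),env.get_calibration('wrist'))
cv2.imwrite('pics/t0b.png',cv2.resize(b,(800,600),interpolation=cv2.INTER_CUBIC)[:,:,::-1])
cv2.imwrite('pics/s0b.png',cv2.resize(a,(800,600),interpolation=cv2.INTER_CUBIC)[:,:,::-1])
E
```

```text
{'clock': 0.0, 'joint_pos': array([-1.44759933e+00,  3.13968523e-01,  4.49902912e-02,  1.30358891e+00,
        7.94468286e-06,  1.43115324e+00]), 'qvel': array([ 0.00031417, -0.00092902, -0.00036467, -0.00125006,  0.0006683 ,
       -0.00071082]), 'tau': array([-2.21873506e-05, -4.80629539e+01,  2.98531759e+01,  1.94723869e-02,
       -5.67412928e-05,  2.31205092e-06]), 'tcp_pos': array([ 0.14930591, -0.55475918,  0.23043162]), 'orientation': array([-8.85343856e-04,  9.91376420e-01,  1.31042017e-01,  1.12528620e-05]), 'wrist_force': array([ 0.86966789,  0.06973005, -1.01097368]), 'ft_torque': array([ 0.01522897, -0.00735014, -0.00124613]), 'grip_force': 0.0, 'finger_gap': 0.08523434746795253}
{'vertical_fov': 42.267618568863625, 'cx': 250.77873904413923, 'cy': 191.6122210054512, 'rvec': array([ 2.1828438 , -2.1359107 ,  0.12878445]), 'tvec': array([6.49372429e-04, 6.12742435e-01, 1.47927107e+00])} {'vertical_fov': 56.83380022170869, 'cx': 253.87376096978818, 'cy': 191.10902667676947, 'rvec': array([ 1.90943256,  1.22944613, -0.59540005]), 'tvec': array([-0.2607513 , -0.21282946,  1.48753839])} {'vertical_fov': 65.70646984690485, 'cx': 257.2205138276366, 'cy': 193.50588269216166, 'tool_from_camera': array([[ 6.27766357e-04, -9.55504915e-01, -2.94974514e-01,
         7.55433082e-02],
       [ 9.99999770e-01,  6.75531210e-04, -6.00295193e-05,
         1.22357508e-03],
       [ 2.56622991e-04, -2.94974408e-01,  9.55505119e-01,
        -1.42873519e-01],
       [ 0.00000000e+00,  0.00000000e+00,  0.00000000e+00,
         1.00000000e+00]])}
```

View pics/t0b.png

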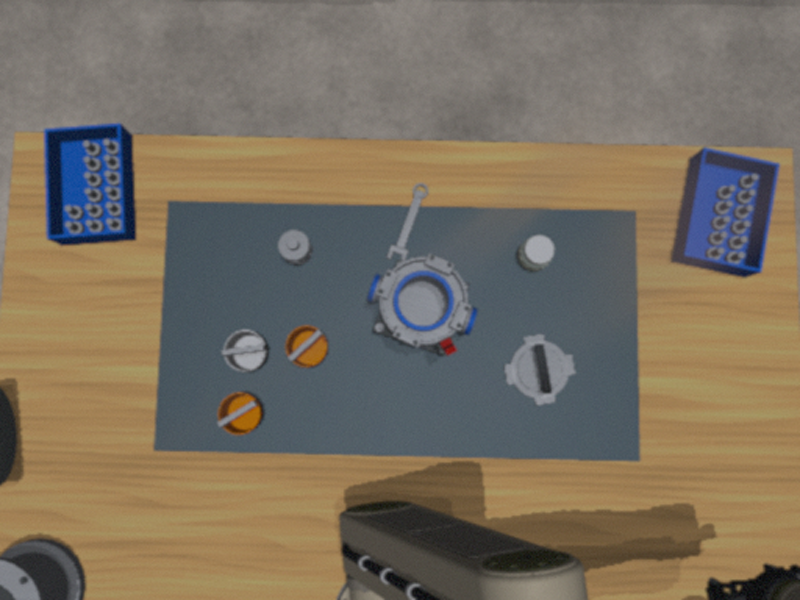

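View pics/s0b.png

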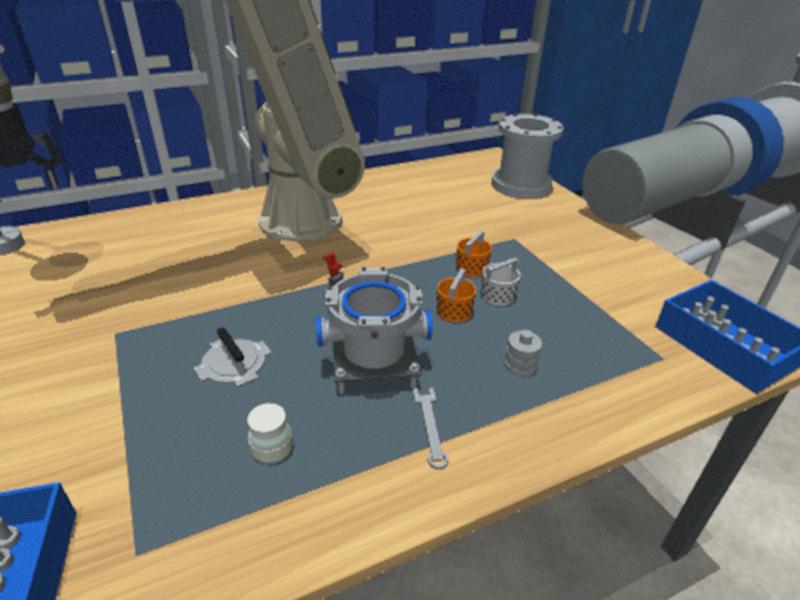

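The top view shows the real (grey) basket at (245,350), the strainer at (422,300), its latch in red at (447,347), and the lid at (540,370). The scene view confirms this, with two orange decoys. I'll enlarge the crops next.

```bash
python3 - <<'E'
from h import *
t=cv2.imread('pics/t0.png')
A=cv2.resize(t[150:235,225:385],None,fx=5,fy=5,interpolation=cv2.INTER_CUBIC)  # 800x425
B=cv2.resize(t[205:242,135:180],None,fx=4.7,fy=4.7,interpolation=cv2.INTER_CUBIC)
s=cv2.imread('pics/s0.png'); C=cv2.resize(s[160:218,205:280],None,fx=3,fy=3,interpolation=cv2.INTER_CUBIC)
D=np.zeros((600,800,3),np.uint8); D[:425]=A; D[426:426+B.shape[0],:B.shape[1]]=B; D[426:426+C.shape[0],300:300+C.shape[1]]=C
cv2.imwrite('pics/c1.png',D); print(B.shape)
print(back('top',[[422/1.5625,300/1.5625]],.147),back('top',[[245/1.5625,350/1.5625]],.07),back('top',[[540/1.5625,370/1.5625]],.03))
w=cv2.imread('pics/w0.png')
E
```

```text
(174, 212, 3)
[[ 0.59941266 -0.04082872  0.147     ]] [[0.50595886 0.28999755 0.07      ]] [[ 0.48164763 -0.27653049  0.03      ]]
```

View pics/c1.png

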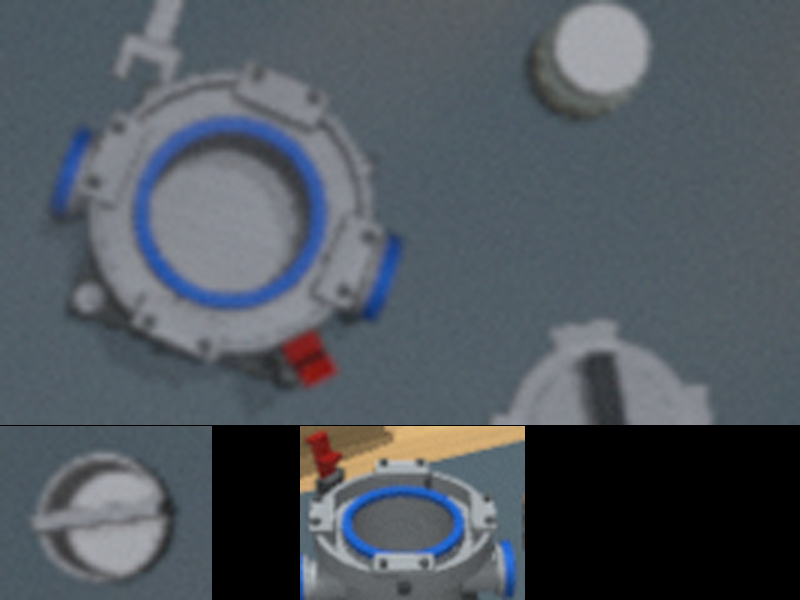

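Request:
{"method": "servo_tool", "body": {"increments": [{"x": 33,"y": -23,"z": -6},{"x": 33,"y": -23,"z": -6},{"x": 33,"y": -23,"z": -6},{"x": 33,"y": -23,"z": -6},{"x": 33,"y": -23,"z": -6}]}}

```text
invalid input at $.increments[0]: expected keys grip, x, y, z, roll
```

Request:
{"method": "servo_tool", "body": {"increments": [{"x": 33,"y": -23},{"x": 33,"y": -23},{"x": 33,"y": -23},{"x": 33,"y": -23},{"x": 33,"y": -23}]}}

```text
invalid input at $.increments[0]: expected keys grip, x, y, z, roll
```

Request:
{"method": "servo_tool", "body": {"increments": [{"x": 33,"y": -23},{"x": 33,"y": -23},{"x": 33,"y": -23},{"x": 33,"y": -23},{"x": 33,"y": -23}]}}

```text
invalid input at $.increments[0]: expected keys grip, x, y, z, roll
```

Request:
{"method": "servo_tool", "body": {"increments": [{"x": 30,"y": -23},{"x": 0},{"x": 0}]}}

```text
invalid input at $.increments[0]: expected keys grip, x, y, z, roll
```

```bash
python3 - <<'E'
from h import *
s=env.get_state(); w=snap('wrist','w1.png'); print(s['clock'],s['tcp_pos'],s['orientation'])
np.save('w1.npy',np.r_[s['tcp_pos'],s['orientation']])
cv2.imwrite('pics/w1b.png',cv2.resize(w,(800,600),interpolation=cv2.INTER_CUBIC)[:,:,::-1])
E
```

```text
0.15 [ 0.14932652 -0.55487738  0.2306333 ] [-6.74927263e-04  9.91380862e-01  1.31009661e-01  4.60260140e-07]
```

View pics/w1b.png

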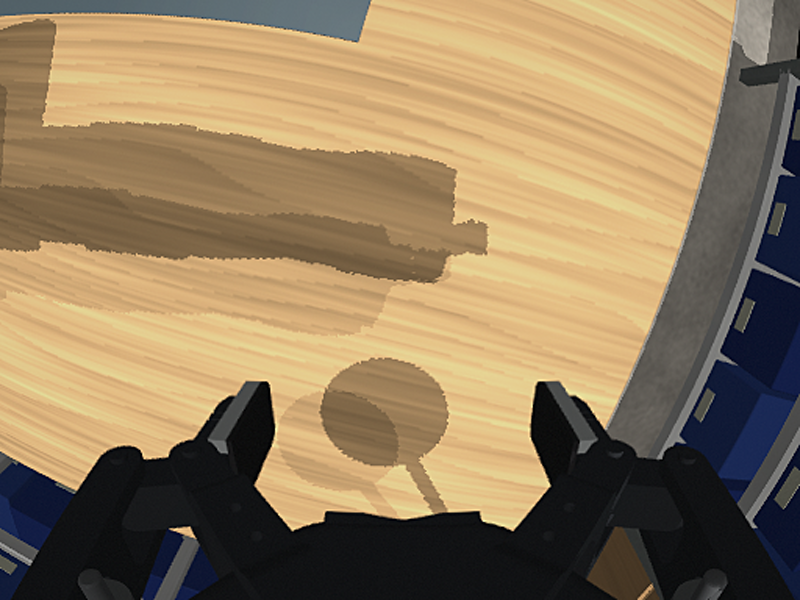

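The moves were refused because every row needs all five keys. The wrist view shows only bench and the gripper, with the TCP projecting near (400,430) and image-up being tool +x.

Request:
{"method": "servo_tool", "body": {"increments": [{"grip": 0,"x": 31,"y": -23.5,"z": -6,"roll": 0},{"grip": 0,"x": 31,"y": -23.5,"z": -6,"roll": 0},{"grip": 0,"x": 31,"y": -23.5,"z": -6,"roll": 0},{"grip": 0,"x": 31,"y": -23.5,"z": -6,"roll": 0},{"grip": 0,"x": 31,"y": -23.5,"z": -6,"roll": 0}]}}

```text
clock: 0.62
tcp_pos: [0.2691, -0.4, 0.2614]
orientation: [-0.0, 0.991, 0.131, 0.0]
wrist_force: [0.1, 0.2, 0.8]
finger_gap: 0.0856
grip_force: 0.0
```

Request:
{"method": "servo_tool", "body": {"increments": [{"grip": 0,"x": 31,"y": -23.5,"z": 0,"roll": 0},{"grip": 0,"x": 31,"y": -23.5,"z": 0,"roll": 0},{"grip": 0,"x": 31,"y": -23.5,"z": 0,"roll": 0},{"grip": 0,"x": 31,"y": -23.5,"z": 0,"roll": 0},{"grip": 0,"x": 31,"y": -23.5,"z": 0,"roll": 0}]}}

```text
clock: 1.03
tcp_pos: [0.3884, -0.2461, 0.2614]
orientation: [0.0, 0.991, 0.131, 0.0]
wrist_force: [0.8, -0.3, -0.2]
finger_gap: 0.085
grip_force: 0.0
```

Request:
{"method": "servo_tool", "body": {"increments": [{"grip": 0,"x": 31,"y": -23.5,"z": 0,"roll": 0},{"grip": 0,"x": 31,"y": -23.5,"z": 0,"roll": 0},{"grip": 0,"x": 31,"y": -23.5,"z": 0,"roll": 0},{"grip": 0,"x": 31,"y": -23.5,"z": 0,"roll": 0},{"grip": 0,"x": 31,"y": -23.5,"z": 0,"roll": 0}]}}

```text
clock: 1.45
tcp_pos: [0.5076, -0.0922, 0.2613]
orientation: [0.0, 0.991, 0.131, 0.0]
wrist_force: [1.4, -1.5, -0.0]
finger_gap: 0.0857
grip_force: 0.0
```

Request:
{"method": "servo_tool", "body": {"increments": [{"grip": 0,"x": 30,"y": -23,"z": 0,"roll": 0},{"grip": 0,"x": 0,"y": 0,"z": 0,"roll": 0},{"grip": 0,"x": 0,"y": 0,"z": 0,"roll": 0}]}}

```text
clock: 1.7
tcp_pos: [0.5304, -0.0622, 0.2607]
orientation: [-0.0, 0.991, 0.133, -0.001]
wrist_force: [-0.4, -0.1, -0.4]
finger_gap: 0.0853
grip_force: 0.0
```

```bash
python3 - <<'E'
from h import *
s=env.get_state(); w=snap('wrist','w2.png'); print(s['clock'],s['tcp_pos'],s['orientation'])
import pickle; pickle.dump(s,open('w2.pkl','wb'))
cv2.imwrite('pics/w2b.png',cv2.resize(w,(800,600),interpolation=cv2.INTER_CUBIC)[:,:,::-1])
E
```

```text
1.7 [ 0.53043742 -0.06219538  0.26065448] [-8.90355966e-05  9.91109032e-01  1.33051166e-01 -5.15253827e-04]
```

View pics/w2b.png

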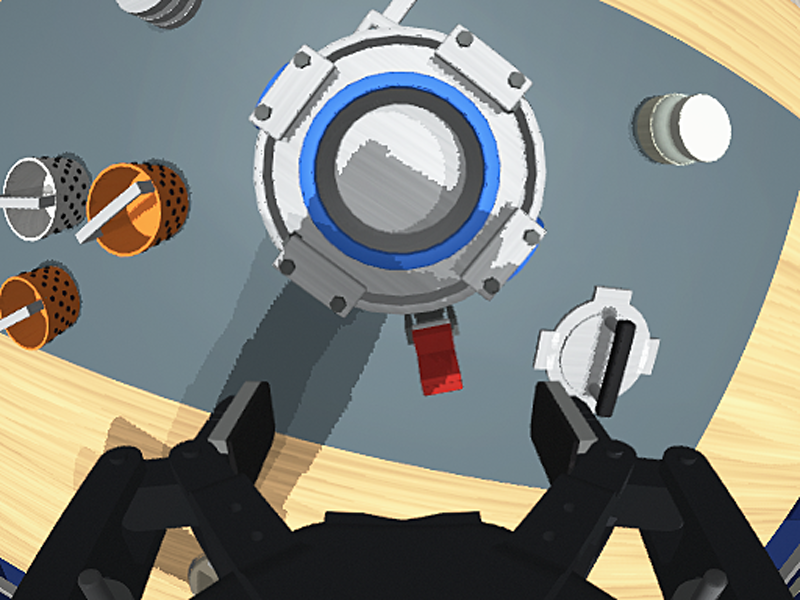

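The strainer is centred near (400,170). Its claw bolts are at TL (302,60),(263,111); TR (464,38),(515,79); R (532,237),(491,286); B (338,303),(287,266). The latch leans outward around (438,350), the lid is at (600,345), and the grey basket handle is far left at about (30,203).

```bash
python3 - <<'E'
from h import *
import pickle; from scipy.optimize import least_squares,brentq
s=pickle.load(open('w2.pkl','rb')); k=512/800
im=cv2.imread('pics/w2.png'); hsv=cv2.cvtColor(im,cv2.COLOR_BGR2HSV)
m=cv2.inRange(hsv,(100,150,60),(125,255,255)); n,l,st,_=cv2.connectedComponentsWithStats(m)
i=1+np.argmax(st[1:,4]); m=(l==i).astype(np.uint8); print(st[i])
cs,h=cv2.findContours(m,cv2.RETR_CCOMP,cv2.CHAIN_APPROX_NONE); cs=sorted(cs,key=len)[::-1]
for c,D,off in ((cs[0],.110,.5),(cs[1],.092,.5)):
    p=c[:,0].astype(float)
    def fit(z):
        q=wback(s,p,z)[:,:2]; f=lambda a:np.hypot(q[:,0]-a[0],q[:,1]-a[1])-a[2]
        r=least_squares(f,[*q.mean(0),.05],loss='soft_l1',f_scale=.001); return r.x,np.std(f(r.x))
    z=brentq(lambda z:2*fit(z)[0][2]-D,.08,.22); print(D,z,fit(z))
b=np.array([[302,60],[263,111],[464,38],[515,79],[532,237],[491,286],[338,303],[287,266]])*k
for z in (.15,.16,.17):
    q=wback(s,b,z)[:,:2]; mm=q.reshape(4,2,2).mean(1); c=(mm[0]+mm[2]+mm[1]+mm[3])/4
    d=mm-c; e=q.reshape(4,2,2); e=e[:,1]-e[:,0]
    print(z,c,np.degrees(np.arctan2(d[:,1],d[:,0])),np.hypot(*d.T),np.degrees(np.arctan2(e[:,1],e[:,0])))
# lid & basket
lb=wback(s,np.array([[625,323],[607,412]])*k,.050); print('lid handle ends top',lb)
print('basket handle',wback(s,np.array([[0,203],[50,204]])*k,.086))
# top: basket handle ends crop coords
u=np.array([[35,523],[165,508]],float); u=(u-[0,426])/4.7+[135,205]; q=back('top',u,.086); print(q,q.mean(0))
# scene
u=np.array([[489,272],[517,261]])*k; print('scene basket handle',back('scene',u,.086))
E
```

```text
[ 191   46  129  127 3834]
0.11 0.14722138550149483 (array([ 0.59927468, -0.04275069,  0.055     ]), np.float64(0.00028065839797551765))
0.092 0.15013887027244496 (array([ 0.59940403, -0.0427158 ,  0.046     ]), np.float64(0.0002836979606340014))
0.15 [ 0.5991468  -0.04284846] [  67.3661701   -22.22093056 -112.69897185  157.43686803] [0.08064914 0.08064536 0.08113096 0.08055109] [ 156.55615246 -112.79020399  157.3488624    67.81904073]
0.16 [ 0.59932942 -0.04287255] [  67.3661701   -22.22093056 -112.69897185  157.43686803] [0.0774671  0.07746347 0.07792991 0.07737291] [ 156.55615246 -112.79020399  157.3488624    67.81904073]
0.17 [ 0.59951205 -0.04289664] [  67.3661701   -22.22093056 -112.69897185  157.43686803] [0.07428506 0.07428157 0.07472886 0.07419474] [ 156.55615246 -112.79020399  157.3488624    67.81904073]
lid handle ends top [[ 0.53160442 -0.26600266  0.05      ]
 [ 0.44472341 -0.28796984  0.05      ]]
basket handle [[0.50341955 0.30858569 0.086     ]
 [0.51411351 0.23928956 0.086     ]]
[[0.49944968 0.32875649 0.086     ]
 [0.51054307 0.24819968 0.086     ]] [0.50499637 0.28847808 0.086     ]
scene basket handle [[0.52582454 0.2500242  0.086     ]
 [0.51334972 0.32852705 0.086     ]]
```

```bash
cat > plan.py <<'E'
from h import *
def plan(P,yaw,n,g):
    s=env.get_state(); Rm,t=wpose(s); y0=np.degrees(np.arctan2(Rm[1,0],Rm[0,0])); dy=(yaw-y0+180)%360-180
    d=(np.array(P)-t)*1000/n; print('yaw',round(y0,1),'turn',round(-dy,1),'pos',t.round(4),'step',np.linalg.norm(d).round(1))
    for i in range(n):
        a=np.radians(y0+dy*i/n); c,S=np.cos(a),np.sin(a)
        print('{"grip": %g, "x": %.1f, "y": %.1f, "z": %.1f, "roll": %.2f}'%(g,c*d[0]+S*d[1],S*d[0]-c*d[1],-d[2],-dy/n),end=', ' if (i+1)%5 else '\n')
    print()
E
python3 -c "
from plan import *; plan([.511,.225,.22],98,12,0)"
```

```text
yaw 15.2 turn -82.8 pos [ 0.5298 -0.0634  0.2608] step 24.3
{"grip": 0, "x": 4.8, "y": -23.6, "z": 3.4, "roll": -6.90}, {"grip": 0, "x": 7.6, "y": -22.9, "z": 3.4, "roll": -6.90}, {"grip": 0, "x": 10.3, "y": -21.8, "z": 3.4, "roll": -6.90}, {"grip": 0, "x": 12.8, "y": -20.4, "z": 3.4, "roll": -6.90}, {"grip": 0, "x": 15.2, "y": -18.7, "z": 3.4, "roll": -6.90}
{"grip": 0, "x": 17.3, "y": -16.7, "z": 3.4, "roll": -6.90}, {"grip": 0, "x": 19.2, "y": -14.5, "z": 3.4, "roll": -6.90}, {"grip": 0, "x": 20.8, "y": -12.1, "z": 3.4, "roll": -6.90}, {"grip": 0, "x": 22.1, "y": -9.5, "z": 3.4, "roll": -6.90}, {"grip": 0, "x": 23.1, "y": -6.8, "z": 3.4, "roll": -6.90}
{"grip": 0, "x": 23.7, "y": -4.0, "z": 3.4, "roll": -6.90}, {"grip": 0, "x": 24.1, "y": -1.1, "z": 3.4, "roll": -6.90},
```

Request:
{"method": "servo_tool", "body": {"increments": [{"grip": 0,"x": 5,"y": -23.5,"z": 0,"roll": -6.9},{"grip": 0,"x": 7.5,"y": -23,"z": 0,"roll": -6.9},{"grip": 0,"x": 10.5,"y": -22,"z": 0,"roll": -6.9},{"grip": 0,"x": 13,"y": -20.5,"z": 0,"roll": -6.9},{"grip": 0,"x": 15,"y": -18.5,"z": 0,"roll": -6.9}]}}

```text
clock: 2.17
tcp_pos: [0.5218, 0.0557, 0.2614]
orientation: [0.0, 0.907, 0.42, -0.0]
wrist_force: [1.1, -0.9, 0.9]
finger_gap: 0.0852
grip_force: 0.0
```

Request:
{"method": "servo_tool", "body": {"increments": [{"grip": 0,"x": 17.5,"y": -16.5,"z": 6,"roll": -6.9},{"grip": 0,"x": 19,"y": -14.5,"z": 6,"roll": -6.9},{"grip": 0,"x": 21,"y": -12,"z": 6,"roll": -6.9},{"grip": 0,"x": 22,"y": -9.5,"z": 6,"roll": -6.9},{"grip": 0,"x": 23,"y": -7,"z": 6,"roll": -6.9}]}}

```text
clock: 2.58
tcp_pos: [0.5149, 0.1756, 0.2312]
orientation: [0.0, 0.742, 0.671, -0.0]
wrist_force: [0.6, -0.3, -0.7]
finger_gap: 0.0852
grip_force: 0.0
```

Request:
{"method": "servo_tool", "body": {"increments": [{"grip": 0,"x": 23.5,"y": -4,"z": 6,"roll": -6.9},{"grip": 0,"x": 24,"y": -1,"z": 6,"roll": -6.9},{"grip": 0.4,"x": 0,"y": 0,"z": 0,"roll": 0},{"grip": 0.4,"x": 0,"y": 0,"z": 0,"roll": 0}]}}

```text
clock: 2.92
tcp_pos: [0.5118, 0.2234, 0.2189]
orientation: [-0.0, 0.657, 0.753, -0.001]
wrist_force: [0.0, -0.1, 0.2]
finger_gap: 0.0639
grip_force: 0.0
```

```bash
python3 - <<'E'
from h import *
s=env.get_state(); w=snap('wrist','w3.png'); print(s['clock'],s['tcp_pos'],s['orientation'],s['finger_gap'])
import pickle; pickle.dump(s,open('w3.pkl','wb'))
cv2.imwrite('pics/w3b.png',cv2.resize(w,(800,600),interpolation=cv2.INTER_CUBIC)[:,:,::-1])
E
```

```text
2.9167 [0.51181094 0.22337131 0.21888071] [-1.10726818e-04  6.57471395e-01  7.53479202e-01 -6.67246268e-04] 0.06391235926069264
```

View pics/w3b.png

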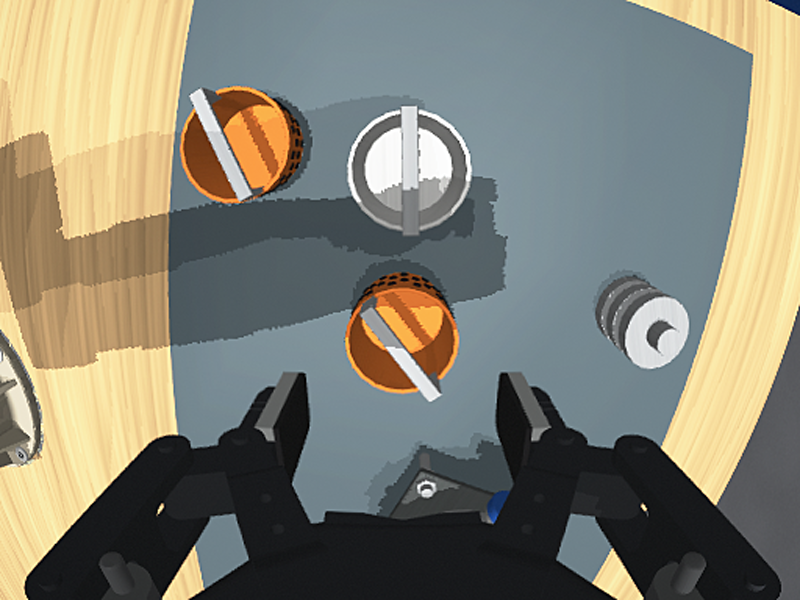

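The grey basket's strap runs straight up the picture, from (409,107) to (410,235). One orange decoy sits at (403,335), between me and the basket, and the other at (240,145).

```bash
python3 - <<'E'
from plan import *
import pickle; s=pickle.load(open('w3.pkl','rb')); k=.64
q=wback(s,np.array([[409,106],[410,235]])*k,.086); print(q,np.hypot(*(q[1]-q[0])[:2]),q.mean(0)); d=q[0]-q[1]; yaw=np.degrees(np.arctan2(d[1],d[0])); print(yaw)
print('orange',wback(s,np.array([[363,312],[438,395]])*k,.086))
c=q.mean(0); plan([c[0],c[1],.14],yaw,5,.5)
E
```

```text
[[0.50144853 0.33120234 0.086     ]
 [0.51265924 0.25494111 0.086     ]] 0.07708083787614127 [0.50705388 0.29307173 0.086     ]
98.3628152979263
orange [[0.49030238 0.20286788 0.086     ]
 [0.54655469 0.15110155 0.086     ]]
yaw 97.7 turn -0.6 pos [0.5121 0.2228 0.2192] step 21.2
{"grip": 0.5, "x": 14.1, "y": 0.9, "z": 15.8, "roll": -0.13}, {"grip": 0.5, "x": 14.1, "y": 0.9, "z": 15.8, "roll": -0.13}, {"grip": 0.5, "x": 14.1, "y": 0.9, "z": 15.8, "roll": -0.13}, {"grip": 0.5, "x": 14.1, "y": 1.0, "z": 15.8, "roll": -0.13}, {"grip": 0.5, "x": 14.0, "y": 1.0, "z": 15.8, "roll": -0.13}
```

Request:
{"method": "servo_tool", "body": {"increments": [{"grip": 0.5,"x": 14,"y": 1,"z": 16,"roll": -0.1},{"grip": 0.5,"x": 14,"y": 1,"z": 16,"roll": -0.1},{"grip": 0.5,"x": 14,"y": 1,"z": 16,"roll": -0.1},{"grip": 0.5,"x": 14,"y": 1,"z": 16,"roll": -0.1},{"grip": 0.5,"x": 14,"y": 1,"z": 16,"roll": -0.1}]}}

```text
clock: 3.38
tcp_pos: [0.5083, 0.2926, 0.1393]
orientation: [0.0, 0.655, 0.755, 0.0]
wrist_force: [0.5, 0.1, 1.3]
finger_gap: 0.043
grip_force: 0.0
```

Request:
{"method": "servo_tool", "body": {"increments": [{"grip": 0.5,"x": 0,"y": 0,"z": 18,"roll": 0},{"grip": 0.5,"x": 0,"y": 0,"z": 18,"roll": 0},{"grip": 0.5,"x": 0,"y": 0,"z": 18,"roll": 0},{"grip": 0.5,"x": 0,"y": 0,"z": 18,"roll": 0},{"grip": 0.5,"x": 0,"y": 0,"z": 0,"roll": 0}]}}

```text
clock: 3.8
tcp_pos: [0.5058, 0.2912, 0.0642]
orientation: [-0.001, 0.655, 0.755, -0.003]
wrist_force: [-0.5, -0.1, -0.7]
finger_gap: 0.0428
grip_force: 0.0
```

```bash
python3 - <<'E'
from h import *
s=env.get_state(); print(s['tcp_pos'],s['finger_gap'],s['wrist_force'])
E
```

```text
[0.50580286 0.29117929 0.06420292] 0.04278305418818894 [-0.50834432 -0.09571903 -0.74998575]
```

Request:
{"method": "servo_tool", "body": {"increments": [{"grip": 1,"x": 0,"y": 0,"z": 0,"roll": 0},{"grip": 1,"x": 0,"y": 0,"z": 0,"roll": 0},{"grip": 1,"x": 0,"y": 0,"z": 0,"roll": 0},{"grip": 1,"x": 0,"y": 0,"z": 0,"roll": 0},{"grip": 1,"x": 0,"y": 0,"z": 0,"roll": 0}], "grip_force": 60}}

```text
clock: 4.22
tcp_pos: [0.5078, 0.2939, 0.0687]
orientation: [0.0, 0.654, 0.757, 0.0]
wrist_force: [-3.2, -1.0, 6.7]
finger_gap: 0.0087
grip_force: 59.1
```

Request:
{"method": "servo_tool", "body": {"increments": [{"grip": 1,"x": 0,"y": 0,"z": 0,"roll": 0},{"grip": 1,"x": 0,"y": 0,"z": 0,"roll": 0},{"grip": 1,"x": 0,"y": 0,"z": -10,"roll": 0},{"grip": 1,"x": 0,"y": 0,"z": -20,"roll": 0},{"grip": 1,"x": 0,"y": 0,"z": -30,"roll": 0}]}}

```text
clock: 4.63
tcp_pos: [0.5052, 0.2932, 0.1253]
orientation: [-0.001, 0.654, 0.757, -0.003]
wrist_force: [0.5, 0.4, -4.6]
finger_gap: 0.0082
grip_force: 59.0
```

Request:
{"method": "servo_tool", "body": {"increments": [{"grip": 1,"x": 0,"y": 0,"z": -30,"roll": 0},{"grip": 1,"x": 0,"y": 0,"z": -30,"roll": 0},{"grip": 1,"x": 0,"y": 0,"z": -30,"roll": 0},{"grip": 1,"x": 0,"y": 0,"z": -30,"roll": 0},{"grip": 1,"x": 0,"y": 0,"z": 0,"roll": 0}]}}

```text
clock: 5.05
tcp_pos: [0.51, 0.2953, 0.2544]
orientation: [0.002, 0.654, 0.757, 0.005]
wrist_force: [2.4, 0.4, -2.7]
finger_gap: 0.0079
grip_force: 59.1
```

```bash
python3 -c "
from plan import *; print(env.get_state()['wrist_force']); plan([.5993,-.0427,.25],98.3,12,1)"
```

```text
[ 2.35506375  0.4366018  -2.66402201]
yaw 98.4 turn 0.1 pos [0.51   0.2953 0.2544] step 29.1
{"grip": 1, "x": -29.0, "y": 3.3, "z": 0.4, "roll": 0.01}, {"grip": 1, "x": -29.0, "y": 3.3, "z": 0.4, "roll": 0.01}, {"grip": 1, "x": -28.9, "y": 3.3, "z": 0.4, "roll": 0.01}, {"grip": 1, "x": -28.9, "y": 3.3, "z": 0.4, "roll": 0.01}, {"grip": 1, "x": -28.9, "y": 3.3, "z": 0.4, "roll": 0.01}
{"grip": 1, "x": -28.9, "y": 3.3, "z": 0.4, "roll": 0.01}, {"grip": 1, "x": -28.9, "y": 3.3, "z": 0.4, "roll": 0.01}, {"grip": 1, "x": -28.9, "y": 3.3, "z": 0.4, "roll": 0.01}, {"grip": 1, "x": -28.9, "y": 3.3, "z": 0.4, "roll": 0.01}, {"grip": 1, "x": -28.9, "y": 3.3, "z": 0.4, "roll": 0.01}
{"grip": 1, "x": -28.9, "y": 3.3, "z": 0.4, "roll": 0.01}, {"grip": 1, "x": -28.9, "y": 3.3, "z": 0.4, "roll": 0.01},
```

Request:
{"method": "servo_tool", "body": {"increments": [{"grip": 1,"x": -15,"y": 2,"z": 0,"roll": 0},{"grip": 1,"x": -29,"y": 3,"z": 0,"roll": 0},{"grip": 1,"x": -29,"y": 3,"z": 0,"roll": 0},{"grip": 1,"x": -29,"y": 3,"z": 0,"roll": 0},{"grip": 1,"x": -29,"y": 3,"z": 0,"roll": 0}]}}

```text
clock: 5.47
tcp_pos: [0.54, 0.1655, 0.2463]
orientation: [-0.0, 0.653, 0.757, -0.0]
wrist_force: [0.2, 0.1, -4.1]
finger_gap: 0.0083
grip_force: 59.0
```

Request:
{"method": "servo_tool", "body": {"increments": [{"grip": 1,"x": -29,"y": 3.5,"z": 0,"roll": 0},{"grip": 1,"x": -29,"y": 3.5,"z": 0,"roll": 0},{"grip": 1,"x": -29,"y": 3.5,"z": 0,"roll": 0},{"grip": 1,"x": -29,"y": 3.5,"z": 0,"roll": 0},{"grip": 1,"x": -29,"y": 3.5,"z": 0,"roll": 0}]}}

```text
clock: 5.88
tcp_pos: [0.5785, 0.0243, 0.2463]
orientation: [-0.001, 0.654, 0.757, -0.0]
wrist_force: [0.4, 0.4, -3.8]
finger_gap: 0.0083
grip_force: 59.0
```

Request:
{"method": "servo_tool", "body": {"increments": [{"grip": 1,"x": -29,"y": 3.5,"z": 0,"roll": 0},{"grip": 1,"x": -29,"y": 3.5,"z": 0,"roll": 0},{"grip": 1,"x": -13,"y": 1.5,"z": 0,"roll": 0},{"grip": 1,"x": 0,"y": 0,"z": 0,"roll": 0},{"grip": 1,"x": 0,"y": 0,"z": 0,"roll": 0}]}}

```text
clock: 6.3
tcp_pos: [0.597, -0.0439, 0.2462]
orientation: [-0.001, 0.654, 0.756, -0.0]
wrist_force: [0.4, 0.2, -4.3]
finger_gap: 0.0081
grip_force: 59.0
```

Request:
{"method": "servo_tool", "body": {"increments": [{"grip": 1,"x": 0,"y": 0,"z": 0,"roll": 0},{"grip": 1,"x": 0,"y": 0,"z": 0,"roll": 0}]}}

```text
clock: 6.47
tcp_pos: [0.597, -0.0422, 0.247]
orientation: [-0.0, 0.653, 0.757, -0.0]
wrist_force: [-0.2, 0.1, -3.8]
finger_gap: 0.0083
grip_force: 59.0
```

```bash
python3 - <<'E'
from plan import *
plan([.5993,-.0427,.25],98.3,1,1)
import pickle;s=env.get_state(); w=snap('wrist','w4.png'); pickle.dump(s,open('w4.pkl','wb'))
print(s['tcp_pos'],s['wrist_force'])
cv2.imwrite('pics/w4b.png',cv2.resize(w,(800,600),interpolation=cv2.INTER_CUBIC)[:,:,::-1])
E
```

```text
yaw 98.4 turn 0.1 pos [ 0.597  -0.0422  0.247 ] step 3.8
{"grip": 1, "x": -0.8, "y": 2.2, "z": -3.0, "roll": 0.14}, 
[ 0.59699462 -0.04218376  0.24702366] [-0.17574572  0.0605892  -3.79784222]
```

View pics/w4b.png

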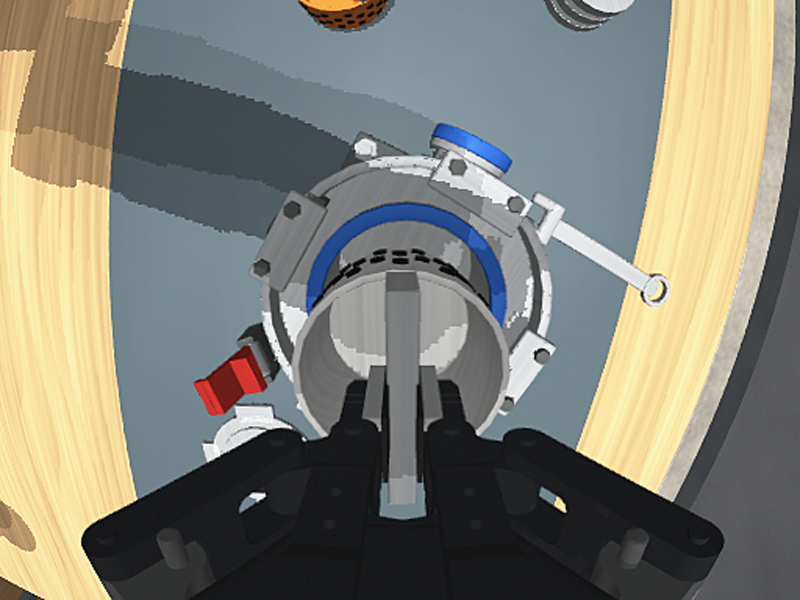

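The basket hangs level over the mouth, with its strap central at (403,390) and the blue gasket visible around the far side. I'm lowering it now.

Request:
{"method": "servo_tool", "body": {"increments": [{"grip": 1,"x": -0.5,"y": 2.2,"z": 15,"roll": 0},{"grip": 1,"x": 0,"y": 0,"z": 15,"roll": 0},{"grip": 1,"x": 0,"y": 0,"z": 15,"roll": 0},{"grip": 1,"x": 0,"y": 0,"z": 15,"roll": 0},{"grip": 1,"x": 0,"y": 0,"z": 0,"roll": 0}]}}

```text
clock: 6.93
tcp_pos: [0.5977, -0.0421, 0.1841]
orientation: [-0.002, 0.653, 0.757, -0.001]
wrist_force: [-1.8, 0.7, -3.2]
finger_gap: 0.0085
grip_force: 59.0
```

Request:
{"method": "servo_tool", "body": {"increments": [{"grip": 1,"x": 0,"y": 0,"z": 10,"roll": 0},{"grip": 1,"x": 0,"y": 0,"z": 10,"roll": 0},{"grip": 1,"x": 0,"y": 0,"z": 10,"roll": 0},{"grip": 1,"x": 0,"y": 0,"z": 10,"roll": 0},{"grip": 1,"x": 0,"y": 0,"z": 0,"roll": 0}]}}

```text
clock: 7.35
tcp_pos: [0.5983, -0.0433, 0.1447]
orientation: [-0.002, 0.654, 0.757, -0.001]
wrist_force: [-0.1, 0.4, -4.6]
finger_gap: 0.0084
grip_force: 59.0
```

Request:
{"method": "servo_tool", "body": {"increments": [{"grip": 1,"x": 0,"y": 0,"z": 8,"roll": 0},{"grip": 1,"x": 0,"y": 0,"z": 8,"roll": 0},{"grip": 1,"x": 0,"y": 0,"z": 7,"roll": 0},{"grip": 1,"x": 0,"y": 0,"z": 4,"roll": 0},{"grip": 1,"x": 0,"y": 0,"z": 2,"roll": 0}]}}

```text
clock: 7.77
tcp_pos: [0.599, -0.0438, 0.1181]
orientation: [-0.0, 0.654, 0.757, -0.001]
wrist_force: [-5.8, 0.3, 10.0]
finger_gap: 0.0084
grip_force: 60.6
```

Request:
{"method": "servo_tool", "body": {"increments": [{"grip": 1,"x": 0,"y": 0,"z": 1,"roll": 0},{"grip": 1,"x": 0,"y": 0,"z": 1,"roll": 0},{"grip": 1,"x": 0,"y": 0,"z": 0,"roll": 0}]}}

```text
clock: 8.02
tcp_pos: [0.5997, -0.0439, 0.1183]
orientation: [0.001, 0.654, 0.757, 0.0]
wrist_force: [-3.8, -0.2, 6.6]
finger_gap: 0.0084
grip_force: 60.2
```

```bash
python3 - <<'E'
from plan import *
import pickle;s=env.get_state(); w=snap('wrist','w5.png')
print(s['tcp_pos'],s['wrist_force'],s['ft_torque'],s['orientation'])
cv2.imwrite('pics/w5b.png',cv2.resize(w,(800,600),interpolation=cv2.INTER_CUBIC)[:,:,::-1])
E
```

```text
[ 0.5996933  -0.04387174  0.11833836] [-3.84477674 -0.17905193  6.56052652] [-0.01129143  0.93883791 -0.02384657] [7.74874273e-04 6.53762203e-01 7.56699655e-01 1.15399702e-04]
```

View pics/w5b.png

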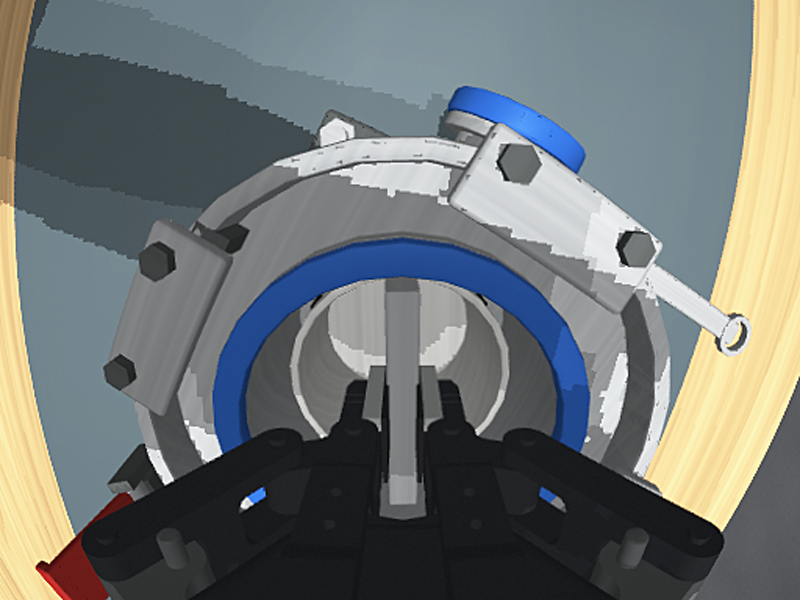

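```bash
python3 - <<'E'
from plan import *
from scipy.optimize import least_squares
def mask(f):
    hsv=cv2.cvtColor(cv2.imread(f),cv2.COLOR_BGR2HSV); m=cv2.inRange(hsv,(100,150,50),(125,255,255))
    return m
a=np.linspace(0,2*np.pi,240)
def circ(c,r): return np.c_[c[0]+r*np.cos(a),c[1]+r*np.sin(a),np.full(240,c[2])]
# scene: gasket
m=mask('pics/s0.png'); m2=np.zeros_like(m); m2[175:215,212:265]=m[175:215,212:265]
n,l,st,_=cv2.connectedComponentsWithStats(m2); i=1+np.argmax(st[1:,4]); print(st[i])
c=max(cv2.findContours((l==i).astype(np.uint8),0,1)[0],key=len)[:,0].astype(float)
from scipy.spatial import cKDTree
f=lambda p:cKDTree(proj('scene',circ([.5993,-.0427,p[0]],.055))).query(c)[0]
for z in np.arange(.138,.163,.003): print('scene',round(z,3),np.abs(f([z])).mean().round(2), (proj('scene',circ([.5993,-.0427,z],.055)).mean(0)-(c.max(0)+c.min(0))/2).round(2))
s=env.get_state(); m=mask('pics/w5.png'); n,l,st,_=cv2.connectedComponentsWithStats(m); i=1+np.argmax(st[1:,4]); print(st[i])
c=max(cv2.findContours((l==i).astype(np.uint8),0,1)[0],key=len)[:,0].astype(float)
c=c[c[:,1]<265]
# outer edge only: topmost per column
o=np.array([[x,c[c[:,0]==x][:,1].min()] for x in np.unique(c[:,0])]); o=o[(o[:,1]<250)]
def g(p): 
    q=wback(s,o,p[2]); return np.hypot(q[:,0]-p[0],q[:,1]-p[1])-.055
r=least_squares(g,[.599,-.0427,.15],loss='soft_l1',f_scale=.0005); print(r.x,np.std(g(r.x)),len(o))
for z in (.147,.15,.153,.156):
    r=least_squares(lambda p:g([p[0],p[1],z]),[.599,-.0427]); print(z,r.x,np.std(r.fun))
E
```

```text
[219 180  40  24 252]
scene 0.138 2.76 [-0.24  4.32]
scene 0.141 2.24 [-0.25  3.43]
scene 0.144 1.87 [-0.25  2.54]
scene 0.147 1.64 [-0.26  1.64]
scene 0.15 1.53 [-0.26  0.74]
scene 0.153 1.71 [-0.26 -0.16]
scene 0.156 2.04 [-0.27 -1.07]
scene 0.159 2.42 [-0.27 -1.98]
scene 0.162 2.94 [-0.28 -2.89]
[ 136  152  242  138 8308]
[ 0.59950692 -0.04321324  0.14938894] 0.0001824637247999625 240
0.147 [ 0.59954216 -0.04343732] 0.0003036019380081017
0.15 [ 0.59949694 -0.04315162] 0.00019162704678362928
0.153 [ 0.59945082 -0.04286094] 0.00039087131928917923
0.156 [ 0.59940368 -0.04256452] 0.0006444638880193793
```

Seen in this view, the basket sits centred in the pot with even clearance inside the gasket. The contact load is central, so it is standing on the floor. I'm releasing it now.

Request:
{"method": "servo_tool", "body": {"increments": [{"grip": 1,"x": 0,"y": 0,"z": -2,"roll": 0},{"grip": 1,"x": 0,"y": 0,"z": 0,"roll": 0},{"grip": 0.65,"x": 0,"y": 0,"z": 0,"roll": 0},{"grip": 0.65,"x": 0,"y": 0,"z": 0,"roll": 0},{"grip": 0.65,"x": 0,"y": 0,"z": 0,"roll": 0}]}}

```text
clock: 8.48
tcp_pos: [0.6003, -0.0437, 0.1186]
orientation: [0.001, 0.654, 0.757, 0.0]
wrist_force: [0.2, 0.3, 0.2]
finger_gap: 0.0295
grip_force: 0.0
```

Request:
{"method": "servo_tool", "body": {"increments": [{"grip": 0.65,"x": 0,"y": 0,"z": 0,"roll": 0},{"grip": 0.65,"x": 0,"y": 0,"z": 0,"roll": 0}]}}

```text
clock: 8.65
tcp_pos: [0.6, -0.0437, 0.1184]
orientation: [0.0, 0.654, 0.757, 0.0]
wrist_force: [0.7, -0.6, -0.5]
finger_gap: 0.0303
grip_force: 0.0
```

Request:
{"method": "servo_tool", "body": {"increments": [{"grip": 0.65,"x": 0,"y": 0,"z": -20,"roll": 0},{"grip": 0.65,"x": 0,"y": 0,"z": -25,"roll": 0},{"grip": 0.65,"x": 0,"y": 0,"z": -30,"roll": 0},{"grip": 0.5,"x": 0,"y": 0,"z": -35,"roll": 0},{"grip": 0.5,"x": 0,"y": 0,"z": -10,"roll": 0}]}}

```text
clock: 9.07
tcp_pos: [0.6017, -0.044, 0.244]
orientation: [0.003, 0.654, 0.757, 0.002]
wrist_force: [1.4, 0.1, 0.3]
finger_gap: 0.0428
grip_force: 0.0
```

```bash
python3 - <<'E'
from plan import *
snap('wrist','w6.png'); snap('scene','s6.png'); snap('top','t6.png')
plan([.545,-.263,.22],194.2,14,.4)
E
```

```text
yaw 98.4 turn -95.8 pos [ 0.6004 -0.0438  0.2391] step 16.2
{"grip": 0.4, "x": -14.9, "y": -6.2, "z": 1.4, "roll": -6.85}, {"grip": 0.4, "x": -14.1, "y": -7.9, "z": 1.4, "roll": -6.85}, {"grip": 0.4, "x": -13.0, "y": -9.5, "z": 1.4, "roll": -6.85}, {"grip": 0.4, "x": -11.8, "y": -11.0, "z": 1.4, "roll": -6.85}, {"grip": 0.4, "x": -10.4, "y": -12.4, "z": 1.4, "roll": -6.85}
{"grip": 0.4, "x": -8.9, "y": -13.5, "z": 1.4, "roll": -6.85}, {"grip": 0.4, "x": -7.2, "y": -14.5, "z": 1.4, "roll": -6.85}, {"grip": 0.4, "x": -5.4, "y": -15.2, "z": 1.4, "roll": -6.85}, {"grip": 0.4, "x": -3.5, "y": -15.8, "z": 1.4, "roll": -6.85}, {"grip": 0.4, "x": -1.6, "y": -16.1, "z": 1.4, "roll": -6.85}
{"grip": 0.4, "x": 0.3, "y": -16.2, "z": 1.4, "roll": -6.85}, {"grip": 0.4, "x": 2.2, "y": -16.0, "z": 1.4, "roll": -6.85}, {"grip": 0.4, "x": 4.1, "y": -15.6, "z": 1.4, "roll": -6.85}, {"grip": 0.4, "x": 5.9, "y": -15.0, "z": 1.4, "roll": -6.85},
```

Request:
{"method": "servo_tool", "body": {"increments": [{"grip": 0.3,"x": -15,"y": -6,"z": 0,"roll": -6.85},{"grip": 0.3,"x": -14,"y": -8,"z": 0,"roll": -6.85},{"grip": 0.3,"x": -13,"y": -9.5,"z": 0,"roll": -6.85},{"grip": 0.3,"x": -12,"y": -11,"z": 0,"roll": -6.85},{"grip": 0.3,"x": -10.5,"y": -12.5,"z": 0,"roll": -6.85}]}}

```text
clock: 9.63
tcp_pos: [0.5788, -0.1225, 0.2356]
orientation: [-0.002, 0.399, 0.917, -0.0]
wrist_force: [0.1, 0.2, -0.0]
finger_gap: 0.06
grip_force: 0.0
```

Request:
{"method": "servo_tool", "body": {"increments": [{"grip": 0.3,"x": -9,"y": -13.5,"z": 0,"roll": -6.85},{"grip": 0.3,"x": -7,"y": -14.5,"z": 0,"roll": -6.85},{"grip": 0.3,"x": -5.5,"y": -15,"z": 4,"roll": -6.85},{"grip": 0.3,"x": -3.5,"y": -16,"z": 4,"roll": -6.85},{"grip": 0.3,"x": -1.5,"y": -16,"z": 4,"roll": -6.85}]}}

```text
clock: 10.05
tcp_pos: [0.559, -0.2007, 0.2236]
orientation: [-0.002, 0.112, 0.994, 0.001]
wrist_force: [-0.2, -0.5, -0.2]
finger_gap: 0.0595
grip_force: 0.0
```

Request:
{"method": "servo_tool", "body": {"increments": [{"grip": 0.3,"x": 0.5,"y": -16,"z": 4,"roll": -6.85},{"grip": 0.3,"x": 2,"y": -16,"z": 4,"roll": -6.85},{"grip": 0.3,"x": 4,"y": -15.5,"z": 0,"roll": -6.85},{"grip": 0.3,"x": 6,"y": -15,"z": 0,"roll": -6.85},{"grip": 0.3,"x": 0,"y": 0,"z": 0,"roll": 0}]}}

```text
clock: 10.47
tcp_pos: [0.5429, -0.2648, 0.2154]
orientation: [-0.002, -0.125, 0.992, 0.001]
wrist_force: [1.1, -0.2, -0.4]
finger_gap: 0.0599
grip_force: 0.0
```

Request:
{"method": "servo_tool", "body": {"increments": [{"grip": 0.3,"x": 0,"y": 0,"z": 0,"roll": 0},{"grip": 0.3,"x": 0,"y": 0,"z": 0,"roll": 0}]}}

```text
clock: 10.63
tcp_pos: [0.5439, -0.2621, 0.2168]
orientation: [-0.001, -0.123, 0.992, 0.001]
wrist_force: [-0.5, 0.8, -0.3]
finger_gap: 0.0597
grip_force: 0.0
```

```bash
python3 - <<'E'
from plan import *
import pickle
s=env.get_state(); w=snap('wrist','w7.png'); pickle.dump(s,open('w7.pkl','wb')); print(s['tcp_pos'],s['orientation'],s['finger_gap'])
pr=wproj(s,[[.488,-.277,.05],[.5316,-.266,.05],[.4447,-.288,.05]]); print(pr)
c=pr[0]; g=cv2.cvtColor(w,cv2.COLOR_RGB2GRAY); m=(g<70).astype(np.uint8)
n,l,st,ce=cv2.connectedComponentsWithStats(m)
for i in range(1,n):
    if st[i,4]>150: print(st[i],ce[i].round(1))
E
```

```text
[ 0.54392525 -0.26208537  0.21677874] [-9.14315134e-04 -1.22993237e-01  9.92406624e-01  9.59596583e-04] 0.05965458425983997
[[257.18447669 121.14359237]
 [257.18113036 163.53809513]
 [257.11649031  78.34977259]]
[ 395   23   79  110 2338] [435.4  66.3]
[ 246   73   20   90 1306] [255.4 117.6]
[258 150 115  53 306] [305.8 182.4]
[   18   174   494   210 39978] [278.8 321.8]
[   0  191   57  147 3439] [ 32.6 253.9]
[  0 279  29  56 857] [ 13.4 308.8]
[498 359  14  25 204] [506.4 374.2]
```

```bash
python3 - <<'E'
from plan import *
import pickle
s=pickle.load(open('w7.pkl','rb')); g=cv2.imread('pics/w7.png',0); m=(g<70).astype(np.uint8)
n,l,st,ce=cv2.connectedComponentsWithStats(m)
i=[i for i in range(1,n) if st[i,0]==246 and st[i,1]==73][0]
for y in range(74,163,11): 
    x=np.where(l[y]==i)[0]; print(y,x.min(),x.max(),end=' | ')
ys=np.arange(80,158); mid=np.array([[np.where(l[y]==i)[0].min()+.5*np.ptp(np.where(l[y]==i)[0]),y] for y in ys])
q=wback(s,mid,.050); p=np.polyfit(q[:,0],q[:,1],1); print('\nyaw',np.degrees(np.arctan(p[0])))
e=wback(s,[[257,73.],[255,162.5]],.050); print(e, np.hypot(*(e[1]-e[0])[:2])); c=e.mean(0); c[1]=np.polyval(p,c[0]); print(c)
plan([c[0],c[1],.12],180+np.degrees(np.arctan(p[0])),5,.3)
E
```

```text
74 252 264 | 85 251 265 | 96 250 264 | 107 249 263 | 118 248 262 | 129 248 261 | 140 247 261 | 151 246 260 | 162 248 259 | 
yaw 10.248551459440307
[[ 0.43927284 -0.28949222  0.05      ]
 [ 0.53107401 -0.26851717  0.05      ]] 0.09416690533914454
[ 0.48517342 -0.27965367  0.05      ]
yaw -165.8 turn 3.9 pos [ 0.5442 -0.2619  0.2172] step 23.0
{"grip": 0.3, "x": 12.3, "y": -0.6, "z": 19.4, "roll": 0.79}, {"grip": 0.3, "x": 12.3, "y": -0.7, "z": 19.4, "roll": 0.79}, {"grip": 0.3, "x": 12.3, "y": -0.9, "z": 19.4, "roll": 0.79}, {"grip": 0.3, "x": 12.3, "y": -1.1, "z": 19.4, "roll": 0.79}, {"grip": 0.3, "x": 12.3, "y": -1.2, "z": 19.4, "roll": 0.79}
```

Request:
{"method": "servo_tool", "body": {"increments": [{"grip": 0.3,"x": 12.3,"y": -0.6,"z": 19.4,"roll": 0.8},{"grip": 0.3,"x": 12.3,"y": -0.7,"z": 19.4,"roll": 0.8},{"grip": 0.3,"x": 12.3,"y": -0.9,"z": 19.4,"roll": 0.8},{"grip": 0.3,"x": 12.3,"y": -1.1,"z": 19.4,"roll": 0.8},{"grip": 0.3,"x": 12.3,"y": -1.2,"z": 19.4,"roll": 0.8}]}}

```text
clock: 11.1
tcp_pos: [0.4852, -0.2796, 0.1204]
orientation: [0.0, -0.089, 0.996, 0.0]
wrist_force: [-0.1, -0.5, -0.2]
finger_gap: 0.0598
grip_force: 0.0
```

Request:
{"method": "servo_tool", "body": {"increments": [{"grip": 0.5,"x": 0,"y": 0,"z": 25,"roll": 0},{"grip": 0.5,"x": 0,"y": 0,"z": 25,"roll": 0},{"grip": 0.5,"x": 0,"y": 0,"z": 25,"roll": 0},{"grip": 0.5,"x": 0,"y": 0,"z": 20,"roll": 0},{"grip": 0.5,"x": 0,"y": 0,"z": 0,"roll": 0}]}}

```text
clock: 11.52
tcp_pos: [0.4829, -0.2776, 0.0221]
orientation: [-0.003, -0.089, 0.996, 0.003]
wrist_force: [-0.6, -0.1, -0.6]
finger_gap: 0.0425
grip_force: 0.0
```

```bash
python3 -c "
from plan import *; print(env.get_state()['wrist_force']);plan([.4852,-.2797,.025],190.25,1,1)"
```

```text
[-0.62149888 -0.1319352  -0.6236403 ]
yaw -169.7 turn 0.0 pos [ 0.4829 -0.2776  0.0221] step 4.2
{"grip": 1, "x": -1.9, "y": -2.5, "z": -2.9, "roll": 0.02},
```

Request:
{"method": "servo_tool", "body": {"increments": [{"grip": 0.5,"x": 0,"y": 0,"z": 0,"roll": 0},{"grip": 1,"x": 0,"y": 0,"z": 0,"roll": 0},{"grip": 1,"x": 0,"y": 0,"z": 0,"roll": 0},{"grip": 1,"x": 0,"y": 0,"z": 0,"roll": 0},{"grip": 1,"x": 0,"y": 0,"z": 0,"roll": 0}], "grip_force": 100}}

```text
clock: 11.93
tcp_pos: [0.4866, -0.2808, 0.0283]
orientation: [0.001, -0.09, 0.996, -0.001]
wrist_force: [-0.3, 2.6, 6.1]
finger_gap: 0.0142
grip_force: 98.1
```

Request:
{"method": "servo_tool", "body": {"increments": [{"grip": 1,"x": 0,"y": 0,"z": 0,"roll": 0},{"grip": 1,"x": 0,"y": 0,"z": 0,"roll": 0},{"grip": 1,"x": 0,"y": 0,"z": 0,"roll": 0}]}}

```text
clock: 12.18
tcp_pos: [0.4866, -0.2807, 0.0283]
orientation: [0.001, -0.09, 0.996, -0.001]
wrist_force: [-0.1, 3.0, 6.1]
finger_gap: 0.0135
grip_force: 98.1
```

```bash
python3 -c "
from plan import *; s=env.get_state();print(s['wrist_force'],s['tcp_pos']);plan([.4852,-.2797,.025],190.25,1,1)"
```

```text
[-0.14249381  2.98703826  6.10988494] [ 0.48662463 -0.28073485  0.02829991]
yaw -169.7 turn 0.0 pos [ 0.4866 -0.2807  0.0283] step 3.7
{"grip": 1, "x": 1.2, "y": 1.3, "z": 3.3, "roll": 0.03},
```

Request:
{"method": "servo_tool", "body": {"increments": [{"grip": 1,"x": 0,"y": 0,"z": -10,"roll": 0},{"grip": 1,"x": 0,"y": 0,"z": -25,"roll": 0},{"grip": 1,"x": 0,"y": 0,"z": -35,"roll": 0},{"grip": 1,"x": 0,"y": 0,"z": -40,"roll": 0},{"grip": 1,"x": 0,"y": 0,"z": -40,"roll": 0}]}}

```text
clock: 12.6
tcp_pos: [0.4844, -0.2801, 0.1776]
orientation: [-0.001, -0.089, 0.996, 0.001]
wrist_force: [0.6, -1.7, -5.2]
finger_gap: 0.014
grip_force: 98.5
```

Request:
{"method": "servo_tool", "body": {"increments": [{"grip": 1,"x": 0,"y": 0,"z": -40,"roll": 0},{"grip": 1,"x": 0,"y": 0,"z": -30,"roll": 0},{"grip": 1,"x": 0,"y": 0,"z": -15,"roll": 0},{"grip": 1,"x": 0,"y": 0,"z": 0,"roll": 0},{"grip": 1,"x": 0,"y": 0,"z": 0,"roll": 0}]}}

```text
clock: 13.02
tcp_pos: [0.4855, -0.2809, 0.2619]
orientation: [0.0, -0.089, 0.996, -0.001]
wrist_force: [-0.4, 0.7, -6.5]
finger_gap: 0.0142
grip_force: 98.5
```

```bash
python3 -c "
from plan import *; s=env.get_state();print(s['wrist_force'],s['finger_gap']);plan([.5995+.0011,-.043+.0005,.255],202.5,10,1)"
```

```text
[-0.41916577  0.67472657 -6.4633327 ] 0.014221040912967503
yaw -169.8 turn -12.3 pos [ 0.4855 -0.2809  0.2619] step 26.5
{"grip": 1, "x": -15.6, "y": 21.4, "z": 0.7, "roll": -1.23}, {"grip": 1, "x": -16.0, "y": 21.1, "z": 0.7, "roll": -1.23}, {"grip": 1, "x": -16.5, "y": 20.7, "z": 0.7, "roll": -1.23}, {"grip": 1, "x": -16.9, "y": 20.4, "z": 0.7, "roll": -1.23}, {"grip": 1, "x": -17.3, "y": 20.0, "z": 0.7, "roll": -1.23}
{"grip": 1, "x": -17.8, "y": 19.6, "z": 0.7, "roll": -1.23}, {"grip": 1, "x": -18.2, "y": 19.2, "z": 0.7, "roll": -1.23}, {"grip": 1, "x": -18.6, "y": 18.9, "z": 0.7, "roll": -1.23}, {"grip": 1, "x": -19.0, "y": 18.5, "z": 0.7, "roll": -1.23}, {"grip": 1, "x": -19.4, "y": 18.0, "z": 0.7, "roll": -1.23}
```

Weight is about 6.2 N, so roughly 0.63 kg.

Request:
{"method": "servo_tool", "body": {"increments": [{"grip": 1,"x": -15.6,"y": 21.4,"z": 0,"roll": -1.2},{"grip": 1,"x": -16,"y": 21.1,"z": 0,"roll": -1.2},{"grip": 1,"x": -16.5,"y": 20.7,"z": 0,"roll": -1.2},{"grip": 1,"x": -16.9,"y": 20.4,"z": 0,"roll": -1.2},{"grip": 1,"x": -17.3,"y": 20,"z": 0,"roll": -1.2}]}}

```text
clock: 13.43
tcp_pos: [0.542, -0.1599, 0.2583]
orientation: [-0.002, -0.142, 0.99, 0.001]
wrist_force: [0.2, 0.6, -4.8]
finger_gap: 0.0142
grip_force: 98.6
```

Request:
{"method": "servo_tool", "body": {"increments": [{"grip": 1,"x": -17.8,"y": 19.6,"z": 0,"roll": -1.2},{"grip": 1,"x": -18.2,"y": 19.2,"z": 0,"roll": -1.2},{"grip": 1,"x": -18.6,"y": 18.9,"z": 0,"roll": -1.2},{"grip": 1,"x": -19,"y": 18.5,"z": 0,"roll": -1.3},{"grip": 1,"x": -19.4,"y": 18,"z": 0,"roll": -1.3}]}}

```text
clock: 13.85
tcp_pos: [0.6, -0.041, 0.2581]
orientation: [-0.003, -0.195, 0.981, 0.001]
wrist_force: [0.0, 0.6, -5.3]
finger_gap: 0.0134
grip_force: 98.6
```

Request:
{"method": "servo_tool", "body": {"increments": [{"grip": 1,"x": 0,"y": 0,"z": 8,"roll": 0},{"grip": 1,"x": 0,"y": 0,"z": 15,"roll": 0},{"grip": 1,"x": 0,"y": 0,"z": 15,"roll": 0},{"grip": 1,"x": 0,"y": 0,"z": 8,"roll": 0},{"grip": 1,"x": 0,"y": 0,"z": 0,"roll": 0}]}}

```text
clock: 14.27
tcp_pos: [0.5984, -0.0421, 0.2107]
orientation: [-0.004, -0.195, 0.981, 0.001]
wrist_force: [-0.8, -0.0, -5.5]
finger_gap: 0.0141
grip_force: 98.5
```

Request:
{"method": "servo_tool", "body": {"increments": [{"grip": 1,"x": 0,"y": 0,"z": 0,"roll": 0},{"grip": 1,"x": 0,"y": 0,"z": 0,"roll": 0}]}}

```text
clock: 14.43
tcp_pos: [0.601, -0.0428, 0.2154]
orientation: [-0.0, -0.194, 0.981, -0.0]
wrist_force: [-0.4, 0.3, -5.8]
finger_gap: 0.014
grip_force: 98.6
```

```bash
python3 - <<'E'
from plan import *; import pickle
s=env.get_state();print(s['wrist_force'],s['finger_gap']);plan([.5995+.0011,-.043+.0005,.21],202.5,1,1)
w=snap('wrist','w8.png'); pickle.dump(s,open('w8.pkl','wb'))
cv2.imwrite('pics/w8b.png',cv2.resize(w,(800,600),interpolation=cv2.INTER_CUBIC)[:,:,::-1])
E
```

```text
[-0.43829612  0.30219314 -5.82131622] 0.0139662156495767
yaw -157.6 turn -0.1 pos [ 0.601  -0.0428  0.2154] step 5.4
{"grip": 1, "x": 0.3, "y": 0.4, "z": 5.4, "roll": -0.07},
```

View pics/w8b.png

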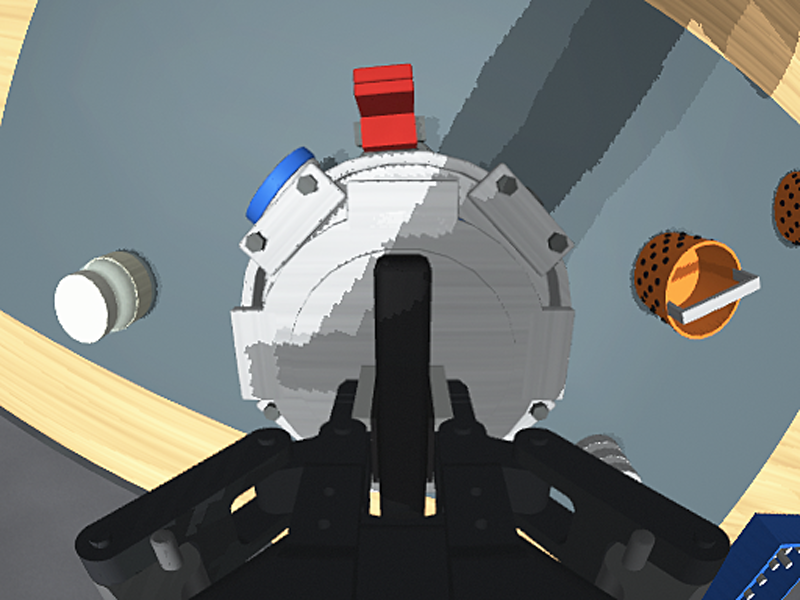

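The lid's lug (350–460, 180–235) sits midway between the two far claws, whose bolts are at (307,185) and (507,185). The lid is concentric with the ring and the latch stands open at (386,105). I'm lowering the lid to feel for the gaps.

Request:
{"method": "servo_tool", "body": {"increments": [{"grip": 1,"x": 0.3,"y": 0.3,"z": 8,"roll": 0},{"grip": 1,"x": 0,"y": 0,"z": 8,"roll": 0},{"grip": 1,"x": 0,"y": 0,"z": 6,"roll": 0},{"grip": 1,"x": 0,"y": 0,"z": 0,"roll": 0},{"grip": 1,"x": 0,"y": 0,"z": 0,"roll": 0}]}}

```text
clock: 14.9
tcp_pos: [0.6001, -0.0422, 0.1924]
orientation: [-0.001, -0.195, 0.981, 0.0]
wrist_force: [-0.6, 0.1, -5.3]
finger_gap: 0.014
grip_force: 98.5
```

Request:
{"method": "servo_tool", "body": {"increments": [{"grip": 1,"x": 0,"y": 0,"z": 2,"roll": 0},{"grip": 1,"x": 0,"y": 0,"z": 2,"roll": 0},{"grip": 1,"x": 0,"y": 0,"z": 2,"roll": 0},{"grip": 1,"x": 0,"y": 0,"z": 0,"roll": 0}]}}

```text
clock: 15.23
tcp_pos: [0.6006, -0.0422, 0.1869]
orientation: [-0.0, -0.195, 0.981, 0.0]
wrist_force: [-0.3, 0.5, -5.0]
finger_gap: 0.0134
grip_force: 98.6
```

Request:
{"method": "servo_tool", "body": {"increments": [{"grip": 1,"x": 0,"y": 0,"z": 1.5,"roll": 0},{"grip": 1,"x": 0,"y": 0,"z": 1.5,"roll": 0},{"grip": 1,"x": 0,"y": 0,"z": 0,"roll": 0}]}}

```text
clock: 15.48
tcp_pos: [0.6006, -0.0423, 0.184]
orientation: [-0.0, -0.195, 0.981, 0.0]
wrist_force: [1.2, -0.1, -6.4]
finger_gap: 0.014
grip_force: 98.6
```

Request:
{"method": "servo_tool", "body": {"increments": [{"grip": 1,"x": 0,"y": 0,"z": 1,"roll": 0},{"grip": 1,"x": 0,"y": 0,"z": 1,"roll": 0},{"grip": 1,"x": 0,"y": 0,"z": 0,"roll": 0}]}}

```text
clock: 15.73
tcp_pos: [0.6006, -0.0422, 0.1821]
orientation: [-0.0, -0.195, 0.981, -0.0]
wrist_force: [0.3, 0.5, -6.1]
finger_gap: 0.014
grip_force: 98.6
```

Request:
{"method": "servo_tool", "body": {"increments": [{"grip": 1,"x": 0,"y": 0,"z": 1,"roll": 0},{"grip": 1,"x": 0,"y": 0,"z": 0,"roll": 0},{"grip": 1,"x": 0,"y": 0,"z": 0,"roll": 0}]}}

```text
clock: 15.98
tcp_pos: [0.6008, -0.0423, 0.1815]
orientation: [0.0, -0.195, 0.981, -0.0]
wrist_force: [-0.9, 0.2, -3.9]
finger_gap: 0.0141
grip_force: 99.0
```

Request:
{"method": "servo_tool", "body": {"increments": [{"grip": 1,"x": 0,"y": 0,"z": 1,"roll": 0},{"grip": 1,"x": 0,"y": 0,"z": 1,"roll": 0},{"grip": 1,"x": 0,"y": 0,"z": 1,"roll": 0},{"grip": 1,"x": 0,"y": 0,"z": 0,"roll": 0},{"grip": 1,"x": 0,"y": 0,"z": 0,"roll": 0}]}}

```text
clock: 16.4
tcp_pos: [0.6009, -0.0423, 0.1798]
orientation: [0.001, -0.195, 0.981, -0.0]
wrist_force: [-3.6, 0.5, 6.4]
finger_gap: 0.0142
grip_force: 100.4
```

Request:
{"method": "servo_tool", "body": {"increments": [{"grip": 1,"x": 0,"y": 0,"z": 1,"roll": 0},{"grip": 1,"x": 0,"y": 0,"z": 1,"roll": 0},{"grip": 1,"x": 0,"y": 0,"z": 0,"roll": 0},{"grip": 1,"x": 0,"y": 0,"z": 0,"roll": 0}]}}

```text
clock: 16.73
tcp_pos: [0.6011, -0.0423, 0.1784]
orientation: [0.001, -0.195, 0.981, -0.001]
wrist_force: [-5.3, 0.1, 8.4]
finger_gap: 0.0139
grip_force: 100.8
```

Request:
{"method": "servo_tool", "body": {"increments": [{"grip": 1,"x": 0,"y": 0,"z": 1.2,"roll": 0},{"grip": 1,"x": 0,"y": 0,"z": 0,"roll": 0},{"grip": 1,"x": 0,"y": 0,"z": 0,"roll": 0}]}}

```text
clock: 16.98
tcp_pos: [0.6012, -0.0424, 0.1776]
orientation: [0.001, -0.195, 0.981, -0.001]
wrist_force: [-4.7, 0.7, 10.1]
finger_gap: 0.0141
grip_force: 101.0
```

```bash
python3 -c "
from plan import *; s=env.get_state();print(s['wrist_force'],s['ft_torque'],s['joint_pos'],s['tcp_pos'],s['orientation'])"
```

```text
[-4.72207951  0.6820067  10.12940332] [ 0.2449075   1.04593888 -0.00714608] [-2.03416187e-01  3.83394861e-01  1.46201421e-02  1.19882931e+00
 -1.23299463e-04 -5.95423694e-01] [ 0.6012111  -0.0423649   0.17760757] [ 1.44653459e-03 -1.94750823e-01  9.80851449e-01 -6.77513094e-04]
```

Request:
{"method": "servo_tool", "body": {"increments": [{"grip": 1,"x": 0,"y": 0,"z": 0,"roll": 3},{"grip": 1,"x": 0,"y": 0,"z": 0,"roll": 4},{"grip": 1,"x": 0,"y": 0,"z": 0,"roll": 4},{"grip": 1,"x": 0,"y": 0,"z": 0,"roll": 4},{"grip": 1,"x": 0,"y": 0,"z": 0,"roll": 0}]}}

```text
clock: 17.4
tcp_pos: [0.6031, -0.0428, 0.1782]
orientation: [0.003, -0.064, 0.998, -0.001]
wrist_force: [-0.6, -0.3, 9.8]
finger_gap: 0.0137
grip_force: 100.8
```

```bash
python3 -c "
from plan import *; s=env.get_state();print(s['wrist_force'],s['ft_torque'],s['tcp_pos']); plan(s['tcp_pos'],157.5,1,1)"
```

```text
[-0.6098474  -0.31747422  9.84956043] [-0.00192272  0.15398074 -0.12606372] [ 0.60309602 -0.04280115  0.17815854]
yaw -172.7 turn 29.8 pos [ 0.6031 -0.0428  0.1782] step 0.0
{"grip": 1, "x": -0.0, "y": 0.0, "z": -0.0, "roll": 29.79},
```

Request:
{"method": "servo_tool", "body": {"increments": [{"grip": 1,"x": 0,"y": 0,"z": 0,"roll": 5},{"grip": 1,"x": 0,"y": 0,"z": 0,"roll": 5},{"grip": 1,"x": 0,"y": 0,"z": 0,"roll": 5},{"grip": 1,"x": 0,"y": 0,"z": 0,"roll": 5},{"grip": 1,"x": 0,"y": 0,"z": 0,"roll": 0}]}}

```text
clock: 17.82
tcp_pos: [0.6031, -0.0428, 0.1782]
orientation: [0.004, 0.111, 0.994, -0.0]
wrist_force: [-0.1, 0.5, 9.7]
finger_gap: 0.014
grip_force: 100.9
```

Request:
{"method": "servo_tool", "body": {"increments": [{"grip": 1,"x": 0,"y": 0,"z": 0,"roll": 3},{"grip": 1,"x": 0,"y": 0,"z": 0,"roll": 3},{"grip": 1,"x": 0,"y": 0,"z": 0,"roll": 2},{"grip": 1,"x": 0,"y": 0,"z": 0,"roll": 0},{"grip": 1,"x": 0,"y": 0,"z": 0,"roll": 0}]}}

```text
clock: 18.23
tcp_pos: [0.6032, -0.0429, 0.1782]
orientation: [0.004, 0.178, 0.984, -0.0]
wrist_force: [-0.6, -0.6, 9.4]
finger_gap: 0.0141
grip_force: 100.8
```

```bash
python3 -c "
from plan import *; s=env.get_state();print(s['wrist_force'],s['ft_torque'],s['tcp_pos'],s['finger_gap']); plan(s['tcp_pos'],157.5,1,1)"
```

```text
[-0.58036618 -0.62702384  9.4152926 ] [-0.02739768  0.13148562  0.00204917] [ 0.60315319 -0.04286823  0.17816647] 0.01408208017984918
yaw 159.5 turn 2.0 pos [ 0.6032 -0.0429  0.1782] step 0.0
{"grip": 1, "x": 0.0, "y": 0.0, "z": -0.0, "roll": 1.95},
```

Continue to the stop, watching the torque.

Request:
{"method": "servo_tool", "body": {"increments": [{"grip": 1,"x": 0,"y": 0,"z": 0,"roll": 1},{"grip": 1,"x": 0,"y": 0,"z": 0,"roll": 1},{"grip": 1,"x": 0,"y": 0,"z": 0,"roll": 1},{"grip": 1,"x": 0,"y": 0,"z": 0,"roll": 0},{"grip": 1,"x": 0,"y": 0,"z": 0,"roll": 0}]}}

```text
clock: 18.65
tcp_pos: [0.6032, -0.0429, 0.1782]
orientation: [0.004, 0.204, 0.979, -0.0]
wrist_force: [-0.9, -0.8, 9.9]
finger_gap: 0.0139
grip_force: 100.8
```

```bash
python3 -c "
from plan import *; s=env.get_state();print(s['wrist_force'],s['ft_torque'],s['tcp_pos'],s['finger_gap']); plan(s['tcp_pos'],157.5,1,1)"
```

```text
[-0.87500317 -0.83308663  9.93905545] [-0.07115167  0.18573036  0.14084488] [ 0.60316832 -0.04287199  0.17818134] 0.013853465313377304
yaw 156.5 turn -1.0 pos [ 0.6032 -0.0429  0.1782] step 0.0
{"grip": 1, "x": 0.0, "y": 0.0, "z": -0.0, "roll": -1.03},
```

Request:
{"method": "servo_tool", "body": {"increments": [{"grip": 1,"x": 0,"y": 0,"z": 0,"roll": 1},{"grip": 1,"x": 0,"y": 0,"z": 0,"roll": 1},{"grip": 1,"x": 0,"y": 0,"z": 0,"roll": 0}]}}

```text
clock: 18.9
tcp_pos: [0.6036, -0.0425, 0.1782]
orientation: [0.004, 0.221, 0.975, 0.0]
wrist_force: [2.0, -0.5, 9.6]
finger_gap: 0.0139
grip_force: 100.8
```

```bash
python3 -c "
from plan import *; s=env.get_state();print(s['wrist_force'],s['ft_torque'],s['tcp_pos'],s['finger_gap']); plan(s['tcp_pos'],157.5,1,1)"
```

```text
[ 2.03043322 -0.54484286  9.6000402 ] [ 0.18364325 -0.09290579  0.42409836] [ 0.60357517 -0.04249093  0.17816769] 0.013852779483171656
yaw 154.5 turn -3.0 pos [ 0.6036 -0.0425  0.1782] step 0.0
{"grip": 1, "x": 0.0, "y": 0.0, "z": -0.0, "roll": -3.01},
```

Request:
{"method": "servo_tool", "body": {"increments": [{"grip": 1,"x": 0,"y": 0,"z": 0,"roll": 1},{"grip": 1,"x": 0,"y": 0,"z": 0,"roll": 1},{"grip": 1,"x": 0,"y": 0,"z": 0,"roll": 0}]}}

```text
clock: 19.15
tcp_pos: [0.6047, -0.0413, 0.1782]
orientation: [0.005, 0.237, 0.972, 0.002]
wrist_force: [5.0, 4.0, 8.1]
finger_gap: 0.0139
grip_force: 100.8
```

```bash
python3 -c "
from plan import *; s=env.get_state();print(s['wrist_force'],s['ft_torque'],s['tcp_pos'],s['finger_gap']); plan(s['tcp_pos'],157.5,1,1)"
```

```text
[4.96688721 3.97267907 8.12497192] [ 0.88567702 -0.79483321  0.6963456 ] [ 0.6046857  -0.04130406  0.17820631] 0.01390903044600642
yaw 152.6 turn -4.9 pos [ 0.6047 -0.0413  0.1782] step 0.0
{"grip": 1, "x": 0.0, "y": 0.0, "z": -0.0, "roll": -4.92},
```

Request:
{"method": "servo_tool", "body": {"increments": [{"grip": 1,"x": 0,"y": 0,"z": 0,"roll": -1},{"grip": 1,"x": 0,"y": 0,"z": 0,"roll": -1.5},{"grip": 1,"x": 0,"y": 0,"z": -2,"roll": 0},{"grip": 1,"x": 0,"y": 0,"z": -2,"roll": 0},{"grip": 1,"x": 0,"y": 0,"z": 0,"roll": 0}]}}

```text
clock: 19.57
tcp_pos: [0.6039, -0.0419, 0.1786]
orientation: [0.003, 0.217, 0.976, 0.001]
wrist_force: [9.4, 3.1, -9.4]
finger_gap: 0.014
grip_force: 99.4
```

```bash
python3 -c "
from plan import *; s=env.get_state();print(s['wrist_force'],s['ft_torque'],s['tcp_pos'],s['finger_gap']); plan(s['tcp_pos'],157.5,1,1)"
```

```text
[ 9.43756913  3.09762402 -9.42433157] [ 0.36074531 -1.71046683  0.04763942] [ 0.60388912 -0.04189758  0.17857325] 0.01395538306171891
yaw 155.0 turn -2.5 pos [ 0.6039 -0.0419  0.1786] step 0.0
{"grip": 1, "x": 0.0, "y": 0.0, "z": -0.0, "roll": -2.51},
```

The lid is held down by the claws: it resists an upward pull at the 116 mm level. I'm letting go.

Request:
{"method": "servo_tool", "body": {"increments": [{"grip": 1,"x": 0,"y": 0,"z": 1,"roll": 0},{"grip": 0.5,"x": 0,"y": 0,"z": 0,"roll": 0},{"grip": 0.5,"x": 0,"y": 0,"z": 0,"roll": 0},{"grip": 0.5,"x": 0,"y": 0,"z": 0,"roll": 0},{"grip": 0.5,"x": 0,"y": 0,"z": 0,"roll": 0}]}}

```text
clock: 19.98
tcp_pos: [0.6006, -0.0424, 0.1783]
orientation: [0.0, 0.217, 0.976, -0.0]
wrist_force: [-0.0, -1.0, 0.7]
finger_gap: 0.0426
grip_force: 0.0
```

Request:
{"method": "servo_tool", "body": {"increments": [{"grip": 0.5,"x": 0,"y": 0,"z": -15,"roll": 0},{"grip": 0.5,"x": 0,"y": 0,"z": -25,"roll": 0},{"grip": 0.5,"x": 0,"y": 0,"z": -25,"roll": 0},{"grip": 0.5,"x": 0,"y": 0,"z": -25,"roll": 0},{"grip": 0.5,"x": 0,"y": 0,"z": 0,"roll": 0}]}}

```text
clock: 20.4
tcp_pos: [0.6026, -0.0428, 0.2739]
orientation: [0.004, 0.217, 0.976, -0.0]
wrist_force: [0.4, 0.0, 0.6]
finger_gap: 0.0428
grip_force: 0.0
```

Request:
{"method": "servo_tool", "body": {"increments": [{"grip": 0.5,"x": 0,"y": 0,"z": 0,"roll": 0},{"grip": 0.5,"x": 0,"y": 0,"z": 0,"roll": 0}]}}

```text
clock: 20.57
tcp_pos: [0.6005, -0.0423, 0.2677]
orientation: [-0.0, 0.217, 0.976, -0.0]
wrist_force: [-0.3, 0.6, -0.5]
finger_gap: 0.043
grip_force: 0.0
```

```bash
python3 - <<'E'
from plan import *; import pickle
s=env.get_state();print(s['clock'],s['wrist_force'],s['tcp_pos'],s['orientation'])
w=snap('wrist','w9.png'); pickle.dump(s,open('w9.pkl','wb'))
B=.0344; psi=np.radians(-18.5); C=np.array([.5995,-.043])
# red pixels extents
hsv=cv2.cvtColor(w,cv2.COLOR_RGB2HSV); m=cv2.inRange(hsv,(0,150,60),(8,255,255))|cv2.inRange(hsv,(172,150,60),(180,255,255))
n,l,st,ce=cv2.connectedComponentsWithStats(m); i=1+np.argmax(st[1:,4]); print('red',st[i],ce[i])
for deg in (202.5,204,206.5):
  u=np.array([np.cos(np.radians(deg)),np.sin(np.radians(deg))]); h=np.r_[C+.088*u,B+.126]
  for q in (1.4,1.57,1.75,1.9):
    rad=np.r_[-u,0]; tip=h+.043*(np.cos(q)*rad+np.sin(q)*np.array([0,0,1])); print(deg,q,wproj(s,[h,tip]).round(1).tolist())
k=cv2.resize(w,(800,600),interpolation=cv2.INTER_CUBIC)[:,:,::-1]; cv2.imwrite('pics/w9b.png',k)
E
```

```text
20.5667 [-0.29125082  0.55377736 -0.47624681] [ 0.60047321 -0.04233293  0.26766672] [-1.25455933e-04  2.16881494e-01  9.76197928e-01 -7.91979403e-05]
red [ 136  109   49   39 1085] [160.52258065 127.62488479]
202.5 1.4 [[180.8, 123.1], [173.7, 133.7]]
202.5 1.57 [[180.8, 123.1], [166.0, 127.3]]
202.5 1.75 [[180.8, 123.1], [158.6, 120.4]]
202.5 1.9 [[180.8, 123.1], [153.2, 114.9]]
204 1.4 [[179.1, 125.2], [171.9, 135.9]]
204 1.57 [[179.1, 125.2], [164.1, 129.7]]
204 1.75 [[179.1, 125.2], [156.6, 123.1]]
204 1.9 [[179.1, 125.2], [151.0, 117.7]]
206.5 1.4 [[176.5, 128.7], [169.1, 139.7]]
206.5 1.57 [[176.5, 128.7], [161.1, 133.9]]
206.5 1.75 [[176.5, 128.7], [153.4, 127.7]]
206.5 1.9 [[176.5, 128.7], [147.7, 122.6]]
```

View pics/w9b.png

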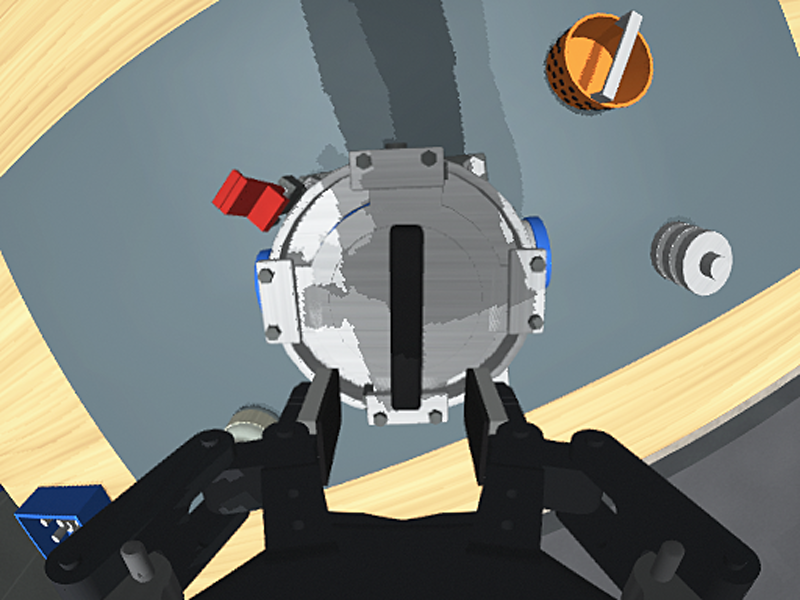

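The lid sits under all four claws, with its handle now on the claw line (x≈406) and the latch open at (250,200). I'll fit the latch pose from the red silhouettes in the three wrist pictures.

```bash
cat > latch.py <<'E'
from plan import *; import pickle
from scipy.optimize import minimize
def red(im):
    h=cv2.cvtColor(im,cv2.COLOR_BGR2HSV); m=cv2.inRange(h,(0,140,50),(7,255,255))|cv2.inRange(h,(172,140,50),(180,255,255))
    n,l,st,ce=cv2.connectedComponentsWithStats(m); return (l==1+np.argmax(st[1:,4])).astype(np.uint8)
def sil(s,p,C=(.5995,-.043),B=.0344):
    d,q=np.radians(p[0]),p[1]; u=np.array([np.cos(d),np.sin(d),0]); t=np.array([-u[1],u[0],0]); z=np.array([0,0,1.])
    h=np.r_[C,B+.126]+.088*u; a=np.cos(q)*-u+np.sin(q)*z; n=np.cos(q)*z+np.sin(q)*u
    m=np.zeros((384,512),np.uint8)
    for l0,l1,n0,n1 in ((0,.043,-.002,.003),(.038,.043,.003,.009)):
        P=np.array([h+l*a+w*t+k*n for l in (l0,l1) for w in (-.01,.01) for k in (n0,n1)])
        uv=(wproj(s,P)*16).round().astype(np.int32); cv2.fillConvexPoly(m,cv2.convexHull(uv),1,shift=4)
    return m
def iou(p,v): return sum((sil(s,p)&m).sum()/(sil(s,p)|m).sum() for s,m in v)/len(v)
def fit(v,qs): return max((iou((d,q),v),d,q) for d in np.arange(196,216,1.) for q in qs)
E
python3 - <<'E'
from latch import *
v=[(pickle.load(open(f'w{i}.pkl','rb')),red(cv2.imread(f'pics/w{i}.png'))) for i in (2,8,9)]
for x in v: print(fit([x],np.arange(1.2,2,.05)))
print(fit(v,np.arange(1.2,2,.05)))
E
```

```text
(np.float64(0.8679085520745131), np.float64(206.0), np.float64(1.8500000000000005))
(np.float64(0.7740169238427078), np.float64(207.0), np.float64(1.8000000000000005))Traceback (most recent call last):
  File "<stdin>", line 3, in <module>
  File "latch.py", line 15, in fit
    def fit(v,qs): return max((iou((d,q),v),d,q) for d in np.arange(196,216,1.) for q in qs)
                          ~~~^^^^^^^^^^^^^^^^^^^^^^^^^^^^^^^^^^^^^^^^^^^^^^^^^^^^^^^^^^^^^^^
  File "latch.py", line 15, in <genexpr>
    def fit(v,qs): return max((iou((d,q),v),d,q) for d in np.arange(196,216,1.) for q in qs)
                               ~~~^^^^^^^^^
  File "latch.py", line 14, in iou
    def iou(p,v): return sum((sil(s,p)&m).sum()/(sil(s,p)|m).sum() for s,m in v)/len(v)
                         ~~~^^^^^^^^^^^^^^^^^^^^^^^^^^^^^^^^^^^^^^^^^^^^^^^^^^^^
  File "latch.py", line 14, in <genexpr>
    def iou(p,v): return sum((sil(s,p)&m).sum()/(sil(s,p)|m).sum() for s,m in v)/len(v)
                              ~~~^^^^^
  File "latch.py", line 12, in sil
    uv=(wproj(s,P)*16).round().astype(np.int32); cv2.fillConvexPoly(m,cv2.convexHull(uv),1,shift=4)
        ~~~~~^^^^^
  File "h.py", line 23, in wproj
    c,f=cal('wrist'); Rm,t=wpose(s); T=np.array(c['tool_from_camera'])
        ~~~^^^^^^^^^
  File "h.py", line 7, in cal
    c=env.get_calibration(n); f=192/np.tan(np.radians(c['vertical_fov'])/2); return c,f
ValueError: time passes only in moves, steps and waits
```

```bash
python3 -c "
from plan import *; plan([.4822,-.1015,.262],206.5,8,1)"
```

```text
yaw 154.9 turn -51.6 pos [ 0.6001 -0.0423  0.267 ] step 16.5
{"grip": 1, "x": 10.2, "y": -13.0, "z": 0.6, "roll": -6.44}, {"grip": 1, "x": 11.6, "y": -11.7, "z": 0.6, "roll": -6.44}, {"grip": 1, "x": 12.8, "y": -10.3, "z": 0.6, "roll": -6.44}, {"grip": 1, "x": 13.9, "y": -8.8, "z": 0.6, "roll": -6.44}, {"grip": 1, "x": 14.8, "y": -7.2, "z": 0.6, "roll": -6.44}
{"grip": 1, "x": 15.5, "y": -5.5, "z": 0.6, "roll": -6.44}, {"grip": 1, "x": 16.1, "y": -3.7, "z": 0.6, "roll": -6.44}, {"grip": 1, "x": 16.4, "y": -1.9, "z": 0.6, "roll": -6.44},
```

Request:
{"method": "servo_tool", "body": {"increments": [{"grip": 1,"x": 10,"y": -13,"z": 0,"roll": -6.4},{"grip": 1,"x": 11.5,"y": -11.5,"z": 0,"roll": -6.4},{"grip": 1,"x": 13,"y": -10.5,"z": 0,"roll": -6.4},{"grip": 1,"x": 14,"y": -9,"z": 0,"roll": -6.5},{"grip": 1,"x": 15,"y": -7,"z": 0,"roll": -6.5}]}}

```text
clock: 21.03
tcp_pos: [0.5253, -0.0793, 0.2663]
orientation: [-0.001, -0.065, 0.998, 0.0]
wrist_force: [-0.0, 0.3, 0.2]
finger_gap: -0.0001
grip_force: 0.0
```

Request:
{"method": "servo_tool", "body": {"increments": [{"grip": 1,"x": 15.5,"y": -5.5,"z": 0,"roll": -6.5},{"grip": 1,"x": 16,"y": -3.5,"z": 0,"roll": -6.5},{"grip": 1,"x": 16.5,"y": -2,"z": 0,"roll": -6.4},{"grip": 1,"x": 0,"y": 0,"z": 0,"roll": 0},{"grip": 1,"x": 0,"y": 0,"z": 0,"roll": 0}]}}

```text
clock: 21.45
tcp_pos: [0.4818, -0.1014, 0.2672]
orientation: [-0.001, -0.228, 0.974, 0.0]
wrist_force: [1.0, -0.5, -0.2]
finger_gap: -0.0001
grip_force: 0.0
```

```bash
python3 -c "
from plan import *; plan([.4822,-.1015,.183],206.5,5,1)"
```

```text
yaw -153.6 turn -0.1 pos [ 0.4818 -0.1014  0.2672] step 16.8
{"grip": 1, "x": -0.1, "y": -0.0, "z": 16.8, "roll": -0.03}, {"grip": 1, "x": -0.1, "y": -0.0, "z": 16.8, "roll": -0.03}, {"grip": 1, "x": -0.1, "y": -0.1, "z": 16.8, "roll": -0.03}, {"grip": 1, "x": -0.1, "y": -0.1, "z": 16.8, "roll": -0.03}, {"grip": 1, "x": -0.1, "y": -0.1, "z": 16.8, "roll": -0.03}
```

Request:
{"method": "servo_tool", "body": {"increments": [{"grip": 1,"x": 0,"y": 0,"z": 20,"roll": 0},{"grip": 1,"x": 0,"y": 0,"z": 25,"roll": 0},{"grip": 1,"x": 0,"y": 0,"z": 25,"roll": 0},{"grip": 1,"x": 0,"y": 0,"z": 13,"roll": 0},{"grip": 1,"x": 0,"y": 0,"z": 0,"roll": 0}]}}

```text
clock: 21.87
tcp_pos: [0.481, -0.1001, 0.1812]
orientation: [-0.003, -0.229, 0.973, 0.002]
wrist_force: [-0.6, 0.4, -0.5]
finger_gap: 0.0
grip_force: 0.0
```

Request:
{"method": "servo_tool", "body": {"increments": [{"grip": 1,"x": -5,"y": 0,"z": 0,"roll": 0},{"grip": 1,"x": -7,"y": 0,"z": 0,"roll": 0},{"grip": 1,"x": -7,"y": 0,"z": 0,"roll": 0},{"grip": 1,"x": -6,"y": 0,"z": 0,"roll": 0}]}}

```text
clock: 22.2
tcp_pos: [0.5065, -0.0901, 0.1863]
orientation: [0.001, -0.23, 0.973, -0.001]
wrist_force: [-2.1, -1.1, 1.9]
finger_gap: -0.0001
grip_force: 1.0
```

Request:
{"method": "servo_tool", "body": {"increments": [{"grip": 1,"x": -6,"y": 0,"z": 0,"roll": 0},{"grip": 1,"x": -6,"y": 0,"z": 0,"roll": 0},{"grip": 1,"x": -5,"y": 0,"z": 0,"roll": 0},{"grip": 1,"x": 0,"y": 0,"z": 0,"roll": 0}]}}

```text
clock: 22.53
tcp_pos: [0.5213, -0.0821, 0.1849]
orientation: [0.0, -0.23, 0.973, 0.0]
wrist_force: [0.3, 0.0, -0.3]
finger_gap: 0.0002
grip_force: 0.0
```

```bash
sed -i 's/^def cal(n):/import functools\n@functools.lru_cache(None)\ndef cal(n):/' h.py
python3 - <<'E'
from latch import *
s=env.get_state(); w=snap('wrist','w10.png')[:,:,::-1]; m=red(w); print(s['tcp_pos'],s['wrist_force'],m.sum(), cv2.boundingRect(m))
print(max((iou((206.5,q),[(s,m)]),q) for q in np.arange(0,1.9,.05)))
E
```

```text
[ 0.5212908  -0.08206726  0.18491906] [ 0.2772104   0.01040363 -0.31342931] 152 (242, 231, 34, 13)
(np.float64(0.14152700186219738), np.float64(1.85))
```

Request:
{"method": "servo_tool", "body": {"increments": [{"grip": 1,"x": -6,"y": 0,"z": 3.5,"roll": 0},{"grip": 1,"x": -4.5,"y": 0,"z": 5,"roll": 0},{"grip": 1,"x": -3,"y": 0,"z": 5.5,"roll": 0},{"grip": 1,"x": 0,"y": 0,"z": 0,"roll": 0}]}}

```text
clock: 22.92
tcp_pos: [0.5328, -0.0762, 0.17]
orientation: [-0.0, -0.23, 0.973, 0.0]
wrist_force: [-0.4, -0.5, -0.0]
finger_gap: 0.0004
grip_force: 0.0
```

Request:
{"method": "servo_tool", "body": {"increments": [{"grip": 1,"x": -1.5,"y": 0,"z": 3.5,"roll": 0},{"grip": 1,"x": 0,"y": 0,"z": 3,"roll": 0},{"grip": 1,"x": 0,"y": 0,"z": 0,"roll": 0},{"grip": 1,"x": 0,"y": 0,"z": 0,"roll": 0}]}}

```text
clock: 23.25
tcp_pos: [0.5332, -0.0759, 0.1641]
orientation: [-0.001, -0.23, 0.973, 0.0]
wrist_force: [-0.8, 0.2, -0.6]
finger_gap: 0.0
grip_force: 0.0
```

Request:
{"method": "servo_tool", "body": {"increments": [{"grip": 1,"x": 0,"y": 0,"z": 1,"roll": 0},{"grip": 1,"x": 0,"y": 0,"z": 1,"roll": 0},{"grip": 1,"x": 0,"y": 0,"z": 0,"roll": 0}]}}

```text
clock: 23.5
tcp_pos: [0.5334, -0.076, 0.1632]
orientation: [0.0, -0.23, 0.973, -0.0]
wrist_force: [-2.6, 1.2, 5.7]
finger_gap: 0.0002
grip_force: 2.5
```

Request:
{"method": "servo_tool", "body": {"increments": [{"grip": 1,"x": 0,"y": 0,"z": 1,"roll": 0},{"grip": 1,"x": 0,"y": 0,"z": 1,"roll": 0},{"grip": 1,"x": 0,"y": 0,"z": 0,"roll": 0}]}}

```text
clock: 23.75
tcp_pos: [0.5334, -0.076, 0.1631]
orientation: [0.001, -0.23, 0.973, -0.001]
wrist_force: [-5.9, 1.7, 15.0]
finger_gap: -0.0001
grip_force: 8.1
```

```bash
python3 - <<'E'
from latch import *
s=env.get_state(); w=snap('scene','s11.png')[:,:,::-1]; print(s['tcp_pos'],s['wrist_force'])
def r(f):
    h=cv2.cvtColor(cv2.imread(f),cv2.COLOR_BGR2HSV); m=cv2.inRange(h,(0,140,50),(7,255,255))|cv2.inRange(h,(172,140,50),(180,255,255)); m=m[140:215,200:275]; y,x=np.where(m); return len(x),(x.min()+200,x.max()+200,y.min()+140,y.max()+140) if len(x) else 0
print(r('pics/s0.png'),r('pics/s6.png'),r('pics/s11.png'))
C=np.array([.5995,-.043]);u=np.array([-.895,-.446]);h=C+.088*u
for q in (0,.5,1.8): print(q,proj('scene',[np.r_[h-u*l*np.cos(q),.1604+l*np.sin(q)+.003] for l in (0,.043)]).round(1).tolist())
E
```

```text
[ 0.53344366 -0.07597133  0.16308349] [-5.8967351   1.66820717 15.03350698]
(93, (np.int64(207), np.int64(218), np.int64(162), np.int64(176))) (92, (np.int64(207), np.int64(218), np.int64(162), np.int64(176))) (47, (np.int64(214), np.int64(227), np.int64(179), np.int64(184)))
0 [[214.0, 175.9], [225.5, 181.7]]
0.5 [[214.0, 175.9], [223.9, 174.6]]
1.8 [[214.0, 175.9], [210.7, 161.8]]
```

The finger meets a hard stop at z=0.163, which is the flat latch's height, and the red pixels in the scene view match a folded latch. I'm lifting clear to check.

Request:
{"method": "servo_tool", "body": {"increments": [{"grip": 1,"x": 0,"y": 0,"z": -5,"roll": 0},{"grip": 1,"x": 0,"y": 0,"z": -15,"roll": 0},{"grip": 1,"x": 0,"y": 0,"z": -30,"roll": 0},{"grip": 1,"x": -35,"y": 0,"z": -20,"roll": 0},{"grip": 1,"x": -35,"y": 0,"z": -15,"roll": 0}]}}

```text
clock: 24.22
tcp_pos: [0.5965, -0.0452, 0.2484]
orientation: [0.001, -0.228, 0.974, -0.001]
wrist_force: [1.1, 0.3, 0.1]
finger_gap: -0.0001
grip_force: 0.0
```

Request:
{"method": "servo_tool", "body": {"increments": [{"grip": 1,"x": -20,"y": 0,"z": 0,"roll": 0},{"grip": 1,"x": 0,"y": 0,"z": 0,"roll": 0},{"grip": 1,"x": 0,"y": 0,"z": 0,"roll": 0},{"grip": 1,"x": 0,"y": 0,"z": 0,"roll": 0}]}}

```text
clock: 24.55
tcp_pos: [0.6132, -0.0357, 0.2447]
orientation: [-0.001, -0.23, 0.973, 0.0]
wrist_force: [0.4, 0.2, -0.6]
finger_gap: -0.0
grip_force: 0.0
```

```bash
python3 - <<'E'
from latch import *
s=env.get_state(); w=snap('wrist','w12.png')[:,:,::-1].copy(); m=red(w); print(s['clock'],s['tcp_pos'],s['wrist_force'],m.sum(),cv2.boundingRect(m))
for q in np.arange(0,.6,.05): print(round(q,2),max((round(iou((d,q),[(s,m)]),3),d) for d in (204,205,206,207,208)))
# lid handle yaw
g=cv2.cvtColor(w,cv2.COLOR_BGR2GRAY); k=(g<70).astype(np.uint8); c=wproj(s,[[.6,-.043,.2]])[0]; print(c)
n,l,st,ce=cv2.connectedComponentsWithStats(k)
for i in range(1,n):
    if 300<st[i,4]<6000: print(st[i],ce[i].round())
s9=pickle.load(open('w9.pkl','rb')); g=cv2.imread('pics/w9.png',0); n,l,st,ce=cv2.connectedComponentsWithStats((g<60).astype(np.uint8)); i=l[200,260]; print(st[i])
mid=np.array([[np.where(l[y]==i)[0].mean(),y] for y in range(150,228)]); q=wback(s9,mid,.2); print('handle yaw',np.degrees(np.arctan(np.polyfit(q[:,0],q[:,1],1)[0])))
e=wback(s9,[[260,145.],[260,261.]],.2); print(e,e.mean(0))
E
```

```text
24.55 [ 0.61323613 -0.03573683  0.2446617 ] [ 0.36170981  0.1767131  -0.63761505] 1394 (244, 72, 28, 53)
0.0 (np.float64(0.858), 207)
0.05 (np.float64(0.855), 207)
0.1 (np.float64(0.854), 207)
0.15 (np.float64(0.854), 207)
0.2 (np.float64(0.853), 207)
0.25 (np.float64(0.845), 207)
0.3 (np.float64(0.818), 207)
0.35 (np.float64(0.811), 207)
0.4 (np.float64(0.787), 207)
0.45 (np.float64(0.766), 207)
0.5 (np.float64(0.747), 207)
0.55 (np.float64(0.716), 207)
[258.02269675 197.02119419]
[377   0  61  78 540] [413.  24.]
[483 123  29  46 652] [497. 145.]
[ 200  148  119   99 3430] [259. 196.]
[395 157  30  45 353] [406. 179.]
[455 352  57  32 773] [485. 369.]
[ 249  144   22  118 2403]
handle yaw -25.10933878853476
[[ 0.5587059  -0.02193679  0.2       ]
 [ 0.64359084 -0.06123905  0.2       ]] [ 0.60114837 -0.04158792  0.2       ]
```

```bash
python3 -c "
from workcell import env; print(env.hand_in())"
```

```text
the job is handed in; nothing more can be done
None
```

I lowered the basket into the strainer and let go only once it stood on the pot floor. The lid was turned clockwise to its stop under the claws, with the gasket load at about 16 N. The red latch is folded flat, and the job was handed in at about 24.6 s; no verdict was shown.

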